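Seat the test station's bottles, jar and timer in their bench blocks

ROBOT

A 7-joint arm with a two-finger parallel gripper is mounted at the origin on a cart in front of the work surface, level with it; the furniture and walls round the work are solid. World frame = base frame: x ahead of the robot, y to its left, z up, the work surface at z = 0. Lengths are in m, angles in rad, forces in N, time in s.
With the tool pointing down it reaches from about 0.425 to 0.875 m from the base axis. Payload 4.7 kg.
Tool frame: the origin (TCP) lies at the very end of the fingers, on their centre line; the grasp point (between the pads) lies arm.tcp_to_grasp behind it (arm.tcp_to_grasp is the distance from the TCP to the grasp point, in m); z points along the fingers, y is the direction in which the jaws open and shut (so a half turn about z gives the same grasp; the last joint's range is limited). The gripper opens to 87 mm and grips with 3 to 60 N. Pads are 19 mm wide; open, the fingers measure 117 mm over their backs; the gripper's body (75 mm by 190 mm) begins 51 mm behind the grasp point.
Start: joints at [1.228, 0.321, -0.07, 1.45, 0.023, 1.371, -0.057], TCP at [0.227, -0.609, 0.223] pointing down, gripper open.
Joint ranges: [-2.86, 2.86], [-0.3, 2.09], [-1.38, 1.24], [0.06, 2.45], [-1.56, 4.7], [0.09, 2.05], [-2.69, 2.69]. Speed limits (rad/s): [2.57, 2.57, 3.14, 3.14, 3.14, 3.14, 3.14].

INTERFACE

Orientations are given as a unit quaternion [x, y, z, w].
In Python, from workcell import arm gives the robot as it stands. The module is installed in compiled form; this text tells all that it offers.
- The arm moves only by the tool send_rows, never from a script. Its arguments are lists of equal length, an entry for each row: "delta_pos": the shift along the tool's x, y, z in m, a list of three; "dr": the turn, a rotation vector about the tool's x, y, z in degrees, a list of three; "grip": the closure in counts, from 0 (fully open) to 255 (shut). A call has 1 to 20 rows; each row is the pose to reach, as a shift and turn from the pose commanded when the call began, along the tool's axes at that moment; what a row does not reach only later rows make up. A row lasts 1/12 s, in which the tool goes at most 41.7 mm and 7.16 degrees, less where a joint would pass 70% of its speed; a pose out of reach is approached as far as the arm can. A call with a gripper value outside its range is refused whole. The fingers move at their own pace and stop on an object; "force" is the grip in N (left out, the last holds). Time passes only in rows, so rows that repeat a pose let the fingers close. It gives the time, the measured TCP pose, the force and the opening at its end, in the units of the state.
- arm.observe(): the state, without advancing time (a new reading comes with each control period).
- arm.read_camera(name): name is "scene" or "top" or "wrist"; returns a dict with "img" (400x640x3 uint8, blue, green, red), "fx", "fy", "cx", "cy" (pixels), "k1" (the pictures are not rectified: a ray, as slopes to the right and down, at radius r is drawn at 1 + k1 r^2 times it, then the intrinsics apply), "R" (3x3) and "t" (3): a world point X has camera coordinates R X + t. Camera axes: x right, y down, z forward; pixel columns grow to the right and rows downward; lengths in m; the calibration is good to about 2 mm. A picture is of the moment at which its call begins. There is no depth.
- arm.sign_off(): hands the job in, once; it reports no verdict.
Trained networks look in the newest picture that a camera, given by its name, has taken for a name from the list of things; names that differ only in an ending like _2 or _b are one class to them, and where a whole thing is asked for, a point or a joint stands for the part that bears it (a point fixed in the world has none). Each returns a list of dicts, best first, with "p" (0 to 1); they miss things now and then, are a little off and sometimes report something else, mostly with a low value. They report only what shows in the picture. A call takes as long as a camera call. They do not tell look-alikes from the thing itself.
- arm.look_for(target, camera): "point" ([column, row] as shares, 0 to 1, of the picture: columns of its width, rows of its height, amid what is visible of it).
- arm.cut_out(target, camera): "pixels" (400x640 bool, what is visible of it) and "point" ([column, row] as shares, 0 to 1, of the picture: columns of its width, rows of its height, amid what is visible of it).
- arm.spot_point(target, camera): "point" ([column, row] as shares, 0 to 1, of the picture: columns of its width, rows of its height: a listed point, or the origin of a listed thing).
The state is a dict: "time_s": time; "q": joint angles; "qd": joint speeds; "joint_torque": joint torques, N m; "position": TCP position; "eef_rot": TCP orientation; "contact_force": force on the tool from outside, world axes, zero at the start; "wrist_torque": the same for the moment, N m; "gripper_width": finger opening in m.
Only numpy, scipy, OpenCV 4.12 (cv2) and the standard library are available. Lean on these libraries where they do the work, as an engineer would, in place of code of your own. Each camera call takes 0.05 s, during which the arm holds its last target.

TASK

Set up the test station: stand the dropper bottle, the squeeze bottle and the lidded jar each in the white bench block whose round recess fits it, and lay the timer in the block with the square recess, display up. Each thing must sit fully home in its own recess; keep the containers upright throughout, and leave the slide box and the tube rack where they are.

Things in the scene. Friction and masses are not known exactly. Their poses are not given: they have to be found in the camera images.
- dropper_centre (a point): Small squat dropper bottle, white with a white pointed cap: 60 mm tall, body 28 mm in diameter from the foot up to 30 mm or so, then narrowing to the cap. Point: on its axis half-way up, 30 mm above its underside; z along its axis. Loose, upright on the worktop. Belongs in the block with the small round recess.
- bottle_centre (a point): Squeeze bottle, white with a red nozzle cap: 106 mm tall, round body 46 mm in diameter, full width to about 60 mm up, narrowing to the cap (24 mm) above 76 mm. Point: on its axis half-way up, 53 mm above its underside; z along its axis. Loose, upright. Belongs in the block with the medium round recess.
- jar_centre (a point): White specimen jar with a wider dark green lid: 78 mm tall, body 57 mm (foot) to 62 mm in diameter, lid 65 mm in diameter, from 62 to 78 mm up. Point: on its axis half-way up, 39 mm above its underside; z along its axis. Loose, upright. Belongs in the block with the large round recess.
- timer_centre (a point): White bench timer lying flat with display and three keys up: 68 mm (own x) by 64 mm (own y), case 17 mm high, keys to 20 mm. Point: centre of the case, 8.5 mm above its underside; z up; it may be turned by up to 20 degrees. Loose. Belongs in the block with the square recess, squared up with it (any quarter turn fits).
- block_small_seat (a point): Fixed white plastic bench block, 66 mm square and 13 mm high, with one central round recess 37 mm in diameter and 8 mm deep, countersunk to 47 mm at its mouth, its floor lined with thin black rubber. This point is the centre of the recess floor (5 mm above the worktop); z up, x and y along the block's sides (it may be turned by up to 20 degrees). For the dropper bottle.
- block_medium_seat (a point): Fixed white plastic bench block, 82 mm square and 13 mm high, with one central round recess 54 mm in diameter and 8 mm deep, countersunk to 64 mm at its mouth, its floor lined with thin black rubber. This point is the centre of the recess floor (5 mm above the worktop); z up, x and y along the block's sides (it may be turned by up to 20 degrees). For the squeeze bottle.
- block_large_seat (a point): Fixed white plastic bench block, 98 mm square and 13 mm high, with one central round recess 70 mm in diameter and 8 mm deep, countersunk to 80 mm at its mouth, its floor lined with thin black rubber. This point is the centre of the recess floor (5 mm above the worktop); z up, x and y along the block's sides (it may be turned by up to 20 degrees). For the jar.
- block_square_seat (a point): Fixed white plastic bench block, 106 mm square and 13 mm high, with one central square recess 76 by 76 mm (sides along x and y) and 6 mm deep, countersunk to 86 mm at its mouth, its floor lined with thin black rubber. This point is the centre of the recess floor (7 mm above the worktop); z up, x and y along the block's sides (it may be turned by up to 20 degrees). For the timer, whose case then stands 11 mm proud of the block.
- slide_box: Bystander: blue-grey flat slide box 95 x 105 x 37 mm behind the blocks; origin at the centre of its underside. Leave it alone.
- rack: Bystander: clear tube rack 53 x 123 x 58 mm holding four capped tubes (92 mm high in all) behind the blocks; origin at the centre of its underside. Leave it alone.
Things that resemble listed ones, but are neither listed nor needed, are in the scene too. There is more than one size of the part that bears dropper_centre; the job needs the middle-sized.

How it is judged:
At the end, for the whole second after the job is handed in: Dropper bottle in the small round recess, squeeze bottle in the medium one, jar in the large one and timer in the square one: each centre within 10 mm of its recess centre sideways, standing on the recess floor to within 3 mm, tilted less than 0.08 rad, at rest and released (horizontal distance between timer_centre and block_square_seat below 0.01 m and z of timer_centre in the frame of block_square_seat between 0.0055 and 0.0115 m and angle between each of timer_centre, dropper_centre, bottle_centre, jar_centre's own z axis and vertical below 0.08 rad and linear speed of each of timer, dropper, bottle, jar below 0.02 m/s and contact force between each of timer, dropper, bottle, jar and the fingers below 0.1 N and horizontal distance between dropper_centre and block_small_seat below 0.01 m and z of dropper_centre in the frame of block_small_seat between 0.027 and 0.033 m and horizontal distance between bottle_centre and block_medium_seat below 0.01 m and z of bottle_centre in the frame of block_medium_seat between 0.05 and 0.056 m and horizontal distance between jar_centre and block_large_seat below 0.01 m and z of jar_centre in the frame of block_large_seat between 0.036 and 0.042 m); the robot touches nothing.
It fails at once if a container is tipped by more than 0.6 rad (angle between any of dropper_centre, bottle_centre, jar_centre's own z axis and vertical above 0.6 rad).
It fails at once if the slide box or the tube rack is shifted by more than 25 mm (distance of any of slide_box, rack from where it was at the start of the episode above 0.025 m).
It also fails if it takes over 120 s, if anything falls off the work surface, if the arm or the gripper's body presses on something with over 40 N, if the wrist force passes 120 N, or if a joint passes its speed limit or range.

## Working session

There is one attempt and no reset: what is moved stays moved. The work goes in short steps, Python scripts to look and compute and a tool call to move; the robot and the scene stay as the last step left them, time stands still between calls to the robot, and variables do not carry over. Pictures are saved under pics/ and viewed, and the job is handed in when it is done.

Besides the shell and the picture viewer there is one more tool, called after ">>>" as a command line: name --argument value ..., lists and objects as JSON in quotes. send_rows: Moves the arm, as the interface text tells. Its arguments: {"type":"object","properties":{"delta_pos":{"type":"array","items":{"type":"array","items":{"type":"number"}}},"dr":{"type":"array","items":{"type":"array","items":{"type":"number"}}},"grip":{"type":"array","items":{"type":"number"}},"force":{"type":"number"}},"required":["delta_pos","dr","grip"]}

```bash
mkdir -p pics; ls
python3 - <<'E'
from workcell import arm
import cv2
print(arm.observe()); print(arm.tcp_to_grasp)
for n in ["scene","top","wrist"]:
    c=arm.read_camera(n); cv2.imwrite(f"pics/{n}0.png",c["img"])
    print(n,c["fx"],c["fy"],c["cx"],c["cy"],c["k1"],c["R"],c["t"])
E
```

```text
pics
{'time_s': 0.0, 'q': array([ 1.22809681,  0.32182647, -0.07008627,  1.45168801,  0.02264589,
        1.37078558, -0.05690403]), 'qd': array([ 0.0001425 , -0.00036029,  0.00061512, -0.00109108, -0.00125143,
        0.00039467,  0.00146038]), 'joint_torque': array([ 1.95732214e-04, -4.91278267e+01, -4.03824728e-01, -3.12525880e+01,
       -6.40644087e-02,  4.36417444e-02,  1.63689224e-04]), 'position': array([ 0.2267744 , -0.60856465,  0.22145276]), 'eef_rot': array([ 9.84125146e-01,  1.77473305e-01, -2.40271629e-04, -9.29766355e-04]), 'contact_force': array([ 0.14450094,  0.5449069 , -1.38647424]), 'wrist_torque': array([ 0.01029978, -0.0069005 , -0.02019788]), 'gripper_width': 0.08673675677602653}
0.0187
scene 421.97069717409937 421.97069717409937 308.97414278136716 194.80207933876 -0.02744309226067768 [[-0.89348228 -0.4487911  -0.01661193]
 [-0.19109176  0.41339124 -0.89027615]
 [ 0.40641524 -0.79227156 -0.45511804]] [0.49259528 0.17109776 0.7506458 ]
top 369.60530076266593 369.60530076266593 328.35884527184055 195.74089293230455 -0.07268479114721157 [[-0.00490454 -0.99976334  0.02119475]
 [-0.99551005  0.00287792 -0.09461213]
 [ 0.09452875 -0.02156361 -0.99528856]] [0.00980928 0.55677537 0.97792594]
wrist 318.4434174972659 318.4434174972659 320.9358314505201 189.23763179196152 -0.028322360421498143 [[ 0.34888306 -0.93716564 -0.00108538]
 [-0.89881072 -0.33493199  0.28277172]
 [-0.26536747 -0.09767871 -0.95918662]] [-0.64961251 -0.0343185   0.39119482]
```

View pics/top0.png

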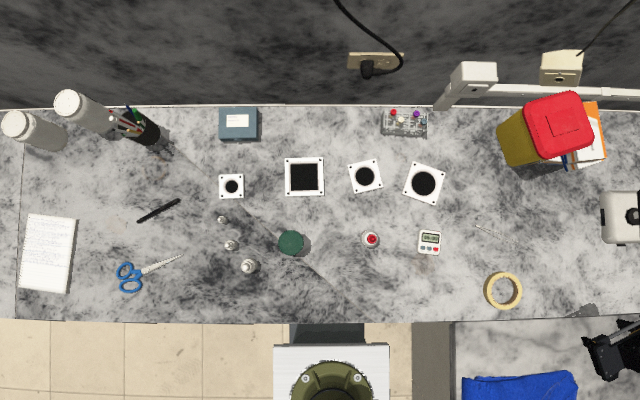

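View pics/scene0.png

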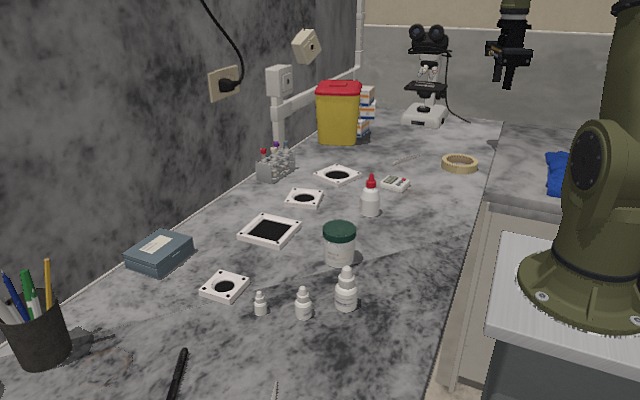

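```bash
cat > h.py <<'E'
import numpy as np, cv2
from workcell import arm
def ray(c,p):
    K=np.array([[c["fx"],0,c["cx"]],[0,c["fy"],c["cy"]],[0,0,1.]])
    d=np.array([(p[0]-c["cx"])/c["fx"],(p[1]-c["cy"])/c["fy"]])
    u=d.copy()
    for _ in range(30): u=d/(1+c["k1"]*(u@u))
    R=np.array(c["R"]);t=np.array(c["t"])
    o=-R.T@t; v=R.T@np.array([u[0],u[1],1.]); return o,v
def at_z(c,p,z):
    o,v=ray(c,p); return o+v*(z-o[2])/v[2]
def proj(c,X):
    x=np.array(c["R"])@np.array(X,float)+np.array(c["t"]); u=x[:2]/x[2]; u=u*(1+c["k1"]*(u@u))
    return np.array([u[0]*c["fx"]+c["cx"],u[1]*c["fy"]+c["cy"]])
E
python3 - <<'E'
from h import *
H=dict(dropper_centre=.03,bottle_centre=.053,jar_centre=.039,timer_centre=.0085,block_small_seat=.005,block_medium_seat=.005,block_large_seat=.005,block_square_seat=.007,slide_box=0,rack=0)
for cam in ["top","scene"]:
    c=arm.read_camera(cam)
    for n,z in H.items():
        for r in arm.spot_point(n,cam):
            if r["p"]<.1: continue
            p=np.array(r["point"])*[640,400]
            print(cam,n,round(r["p"],2),p.round(0),at_z(c,p,z).round(3))
E
```

```text
top dropper_centre 0.65 [250. 264.] [0.373 0.218 0.03 ]
top dropper_centre 0.52 [231. 242.] [0.432 0.269 0.03 ]
top dropper_centre 0.45 [221. 220.] [0.492 0.298 0.03 ]
top bottle_centre 0.72 [371. 240.] [ 0.438 -0.103  0.053]
top bottle_centre 0.19 [239. 128.] [0.739 0.248 0.053]
top jar_centre 0.97 [291. 245.] [0.426 0.109 0.039]
top timer_centre 0.65 [428. 240.] [ 0.435 -0.267  0.008]
top timer_centre 0.53 [232. 244.] [0.426 0.272 0.008]
top block_small_seat 0.75 [228. 183.] [0.594 0.287 0.005]
top block_medium_seat 0.83 [366. 176.] [ 0.613 -0.097  0.005]
top block_large_seat 0.69 [423. 181.] [ 0.6   -0.26   0.005]
top block_square_seat 0.95 [304. 177.] [0.612 0.074 0.007]
top slide_box 0.79 [240. 126.] [ 0.758  0.258 -0.   ]
top rack 0.92 [402. 128.] [ 0.753 -0.206  0.   ]
scene dropper_centre 0.91 [300. 300.] [0.431 0.27  0.03 ]
scene dropper_centre 0.79 [347. 287.] [0.373 0.207 0.03 ]
scene bottle_centre 0.8 [369. 192.] [ 0.448 -0.111  0.053]
scene jar_centre 0.57 [338. 243.] [0.436 0.102 0.039]
scene timer_centre 0.88 [398. 182.] [ 0.423 -0.282  0.009]
scene block_small_seat 0.61 [221. 288.] [0.589 0.28  0.005]
scene block_medium_seat 0.64 [304. 199.] [ 0.612 -0.094  0.005]
scene block_large_seat 0.89 [339. 175.] [ 0.59  -0.27   0.005]
scene block_square_seat 0.79 [269. 228.] [0.617 0.067 0.007]
scene slide_box 0.91 [161. 259.] [0.761 0.256 0.   ]
scene rack 0.82 [274. 171.] [ 0.779 -0.225  0.   ]
```

Run:
```python
from h import *
c=arm.read_camera("top"); cv2.imwrite("pics/top_crop.png",cv2.resize(c["img"][140:290,200:460],None,fx=3,fy=3,interpolation=cv2.INTER_CUBIC))
for n in ["top","scene","wrist"]:
    k=arm.read_camera(n); print(n,-np.array(k["R"]).T@k["t"], np.array(k["R"])[2])
for n in ["block_small_seat","block_medium_seat","block_large_seat","block_square_seat","dropper_centre","timer_centre","jar_centre","bottle_centre"]:
    for r in arm.cut_out(n,"top")[:3]:
        m=r["pixels"].astype(np.uint8); ct,_=cv2.findContours(m,0,1); ct=max(ct,key=cv2.contourArea); 
        print(n,round(r["p"],2),(np.array(r["point"])*[640,400]).round(1),m.sum(),cv2.minAreaRect(ct),cv2.boundingRect(m))
```

```text
top [0.46188147 0.02929222 1.02578831] [ 0.09452875 -0.02156361 -0.99528856]
scene [0.16774664 0.74505738 0.50213965] [ 0.40641524 -0.79227156 -0.45511804]
wrist [ 0.2996967  -0.58228205  0.38524695] [-0.26471801 -0.09927113 -0.9592026 ]
block_small_seat 0.97 [230.9 183.6] 606 ((231.0, 186.5), (25.0, 24.0), 90.0) (219, 174, 25, 26)
block_medium_seat 0.55 [366.2 175.2] 889 ((364.9706115722656, 175.3823699951172), (30.316951751708984, 30.316951751708984), 75.96376037597656) (348, 159, 35, 34)
block_large_seat 0.9 [424.6 181.9] 1350 ((423.38958740234375, 182.50506591796875), (36.876441955566406, 38.313716888427734), 19.179006576538086) (402, 160, 44, 46)
block_large_seat 0.66 [306.1 178.1] 1438 ((304.0, 176.5), (39.0, 38.0), 90.0) (285, 157, 39, 40)
block_square_seat 0.84 [303.5 175.2] 1462 ((304.0, 176.0), (38.0, 38.0), 90.0) (285, 157, 39, 39)
dropper_centre 0.62 [230.9 245. ] 100 ((230.5, 244.5), (9.0, 11.0), 90.0) (225, 240, 12, 10)
dropper_centre 0.47 [247.7 263.8] 253 ((247.5, 265.5), (17.0, 17.0), 90.0) (239, 257, 18, 18)
timer_centre 0.87 [423.8 241.1] 590 ((427.969482421875, 241.77438354492188), (25.06795883178711, 24.957529067993164), 6.340191841125488) (415, 229, 26, 27)
jar_centre 0.89 [288.4 243.7] 533 ((290.0, 242.0), (24.0, 26.0), 90.0) (277, 230, 27, 25)
bottle_centre 0.61 [368.3 236.4] 256 ((369.0, 238.0), (16.0, 18.0), 90.0) (360, 230, 19, 17)
```

View pics/top_crop.png

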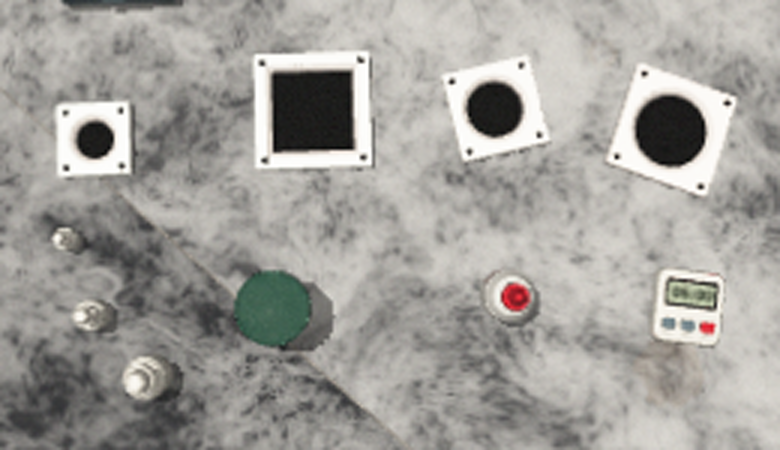

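View pics/wrist0.png

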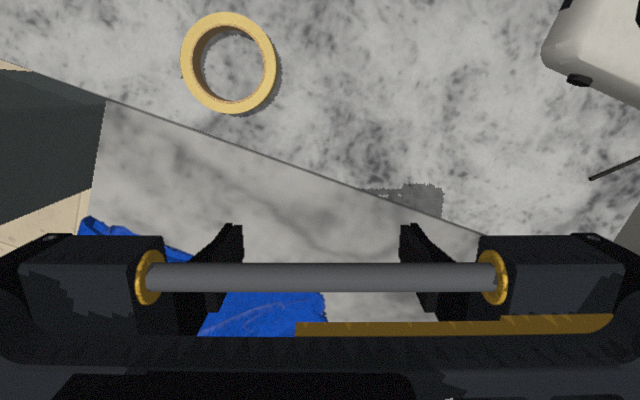

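Run:
```python
from h import *
c=arm.read_camera("top"); g=c["img"].max(axis=2)
for n,(u,v),z in [("small",(231.7,186.3),.005),("square",(304.3,176.7),.007),("medium",(365,176.3),.005),("large",(423.3,183.3),.005)]:
    u0,v0=int(u)-20,int(v)-20
    s=cv2.resize(g[v0:v0+40,u0:u0+40],None,fx=8,fy=8,interpolation=cv2.INTER_CUBIC)
    m=(s<110).astype(np.uint8)
    k,l,st,ce=cv2.connectedComponentsWithStats(m)
    i=l[160,160]; cu=(ce[i]+.5)/8-.5+[u0,v0]
    ct,_=cv2.findContours((l==i).astype(np.uint8),0,1); r=cv2.minAreaRect(max(ct,key=cv2.contourArea))
    print(n,cu.round(2),st[i,4]/64, at_z(c,cu,z).round(4), "eqdia",2*np.sqrt(st[i,4]/64/np.pi)/369.6*1.02, r)
# jar lid, bottle cap, timer
im=c["img"].astype(int)
def blob(mask,name,z):
    k,l,st,ce=cv2.connectedComponentsWithStats(mask.astype(np.uint8)); i=1+np.argmax(st[1:,4]); print(name,ce[i],st[i],at_z(c,ce[i],z).round(4))
B,G,R=im[...,0],im[...,1],im[...,2]
w=np.zeros(B.shape,bool); w[225:265,270:320]=1
blob((G>R+15)&w,"jarlid",.078)
w[:]=0; w[225:255,350:390]=1
blob((R>G+50)&w,"cap",.10)
```

```text
small [231.18 186.14] 119.578125 [0.5864 0.2773 0.005 ] eqdia 0.034052510710595736 ((165.0, 165.0), (98.0, 98.0), 90.0)
square [303.69 176.55] 704.421875 [0.6125 0.0756 0.007 ] eqdia 0.08264939627272838 ((160.99838256835938, 167.94674682617188), (212.76934814453125, 216.05209350585938), 88.25548553466797)
medium [364.39 175.96] 263.453125 [ 0.6141 -0.0939  0.005 ] eqdia 0.050544621153966386 ((159.00001525878906, 163.5), (147.78530883789062, 143.54266357421875), 45.0)
large [423.01 183.13] 437.578125 [ 0.5937 -0.2593  0.005 ] eqdia 0.06514049734189514 ((163.25204467773438, 164.32135009765625), (190.63902282714844, 185.10562133789062), 43.36342239379883)
jarlid [290.24550898 242.24351297] [278 230  26  25 501] [0.4333 0.1064 0.078 ]
cap [371.45833333 238.58333333] [367 234  10  10  72] [ 0.4419 -0.098   0.1   ]
```

```bash
cat >> h.py <<'E'
from scipy.spatial.transform import Rotation as Ro
def state():
    s=arm.observe(); R=Ro.from_quat(s["eef_rot"]).as_matrix()
    print("t",round(s["time_s"],2),"pos",np.round(s["position"],4),"yaw",round(np.degrees(np.arctan2(R[1,0],R[0,0])),2),"z",R[:,2].round(4),"F",np.round(s["contact_force"],1),"w",round(s["gripper_width"],4),"q",np.round(s["q"],2))
    return s,R
def plan(pos,yaw):
    s,R=state(); a=np.radians(yaw)
    T=np.array([[np.cos(a),np.sin(a),0],[np.sin(a),-np.cos(a),0],[0,0,-1.]])
    print("delta",(R.T@(np.array(pos)-s["position"])).round(4),"dr",np.degrees(Ro.from_matrix(R.T@T).as_rotvec()).round(2))
E
python3 - <<'E'
from h import *
plan((.40,-.27,.22),-5)
E
```

```text
t 1.9 pos [ 0.227  -0.6091  0.2226] yaw 20.44 z [-0.e+00 -1.e-04 -1.e+00] F [-0.5 -0.4 -0.1] w 0.0871 q [ 1.23  0.32 -0.07  1.45  0.02  1.37 -0.06]
delta [ 0.2806 -0.2573  0.0026] dr [ 0.    0.   25.44]
```

>>> send_rows --delta_pos '[[0.0281, -0.0257, 0], [0.0561, -0.0515, 0], [0.0842, -0.0772, 0], [0.1122, -0.1029, 0], [0.1403, -0.1287, 0], [0.1684, -0.1544, 0], [0.1964, -0.1801, 0], [0.2245, -0.2058, 0], [0.2525, -0.2316, 0], [0.2806, -0.2573, 0], [0.2806, -0.2573, 0], [0.2806, -0.2573, 0], [0.2806, -0.2573, 0]]' --dr '[[0, 0, 3], [0, 0, 6], [0, 0, 9], [0, 0, 12], [0, 0, 15], [0, 0, 18], [0, 0, 21], [0, 0, 24], [0, 0, 25.4], [0, 0, 25.4], [0, 0, 25.4], [0, 0, 25.4], [0, 0, 25.4]]' --grip '[0, 0, 0, 0, 0, 0, 0, 0, 0, 0, 0, 0, 0]' --force 20

```text
time_s: 2.98
position: [0.3998, -0.2705, 0.2227]
eef_rot: [0.999, -0.043, -0.0, 0.001]
contact_force: [0.3, -0.2, -0.6]
gripper_width: 0.0871
```

Run:
```python
from h import *
state()
c=arm.read_camera("wrist"); cv2.imwrite("pics/w1.png",c["img"])
for r in arm.cut_out("timer_centre","wrist")+arm.spot_point("timer_centre","wrist"): print(r["p"],np.array(r["point"])*[640,400], at_z(c,np.array(r["point"])*[640,400],.0085))
```

```text
t 2.98 pos [ 0.3998 -0.2705  0.2227] yaw -4.95 z [-1.e-04 -1.e-03 -1.e+00] F [ 0.3 -0.2 -0.6] w 0.0871 q [ 0.87 -0.02 -0.32  1.84 -0.01  1.32 -1.11]
0.62 [320.32 136.68] [ 0.43083967 -0.27319811  0.0085    ]
```

View pics/w1.png

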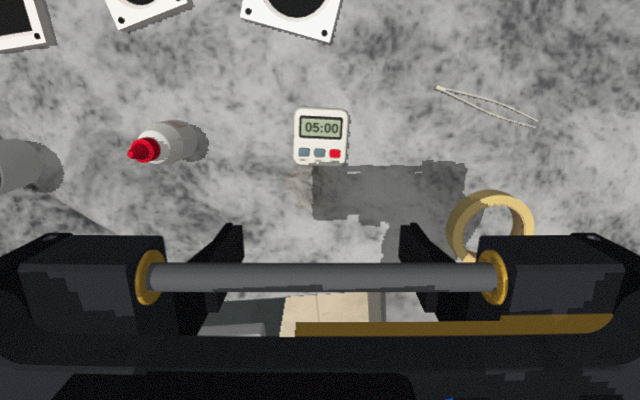

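Run:
```python
from h import *
c=arm.read_camera("wrist"); 
m=arm.cut_out("timer_centre","wrist")[0]["pixels"].astype(np.uint8)
im=c["img"]; x=im[95:180,280:365]; cv2.imwrite("pics/w1c.png",cv2.resize(x,None,fx=7,fy=7,interpolation=cv2.INTER_CUBIC))
ct,_=cv2.findContours(m,0,cv2.CHAIN_APPROX_NONE); ct=max(ct,key=cv2.contourArea)[:,0,:]
P=np.array([at_z(c,p,.015)[:2] for p in ct.astype(float)])
r=cv2.minAreaRect((P*1000).astype(np.float32)); print(r)
```

```text
((431.0257873535156, -272.03350830078125), (63.821044921875, 67.98654174804688), 82.19294738769531)
```

View pics/w1c.png

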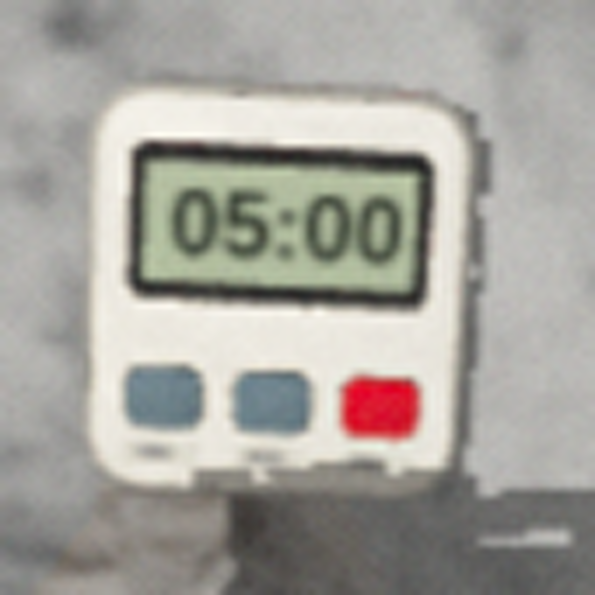

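>>> send_rows --delta_pos '[[0.011, 0, 0.03], [0.021, -0.001, 0.065], [0.0312, -0.0012, 0.1], [0.0312, -0.0012, 0.135], [0.0312, -0.0012, 0.165], [0.0312, -0.0012, 0.185], [0.0312, -0.0012, 0.2], [0.0312, -0.0012, 0.21], [0.0312, -0.0012, 0.2147], [0.0312, -0.0012, 0.2147], [0.0312, -0.0012, 0.2147], [0.0312, -0.0012, 0.2147]]' --dr '[[0, 0, 1], [0, 0, 2], [0, 0, 2.9], [0, 0, 2.9], [0, 0, 2.9], [0, 0, 2.9], [0, 0, 2.9], [0, 0, 2.9], [0, 0, 2.9], [0, 0, 2.9], [0, 0, 2.9], [0, 0, 2.9]]' --grip '[0, 0, 0, 0, 0, 0, 0, 0, 0, 0, 0, 0]'

```text
time_s: 4.23
position: [0.4321, -0.2722, 0.009]
eef_rot: [0.998, -0.069, 0.001, 0.001]
contact_force: [0.5, -0.9, 0.1]
gripper_width: 0.0873
```

Run:
```python
from h import *
state()
c=arm.read_camera("wrist"); cv2.imwrite("pics/w2.png",c["img"])
```

```text
t 4.23 pos [ 0.4321 -0.2722  0.009 ] yaw -7.87 z [ 0.0017 -0.0014 -1.    ] F [ 0.5 -0.9  0.1] w 0.0873 q [ 0.81  0.26 -0.33  2.    0.11  0.89 -1.29]
```

View pics/w2.png

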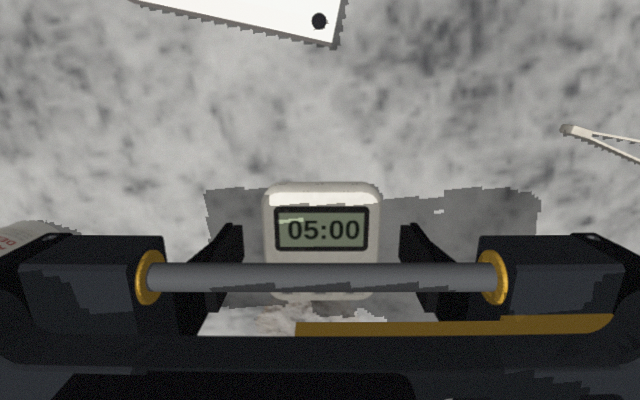

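>>> send_rows --delta_pos '[[0, 0, 0.001], [0, 0, 0.001], [0, 0, 0.001], [0, 0, 0.001], [0, 0, 0.001], [0, 0, 0.001], [0, 0, 0.001], [0, 0, 0.001], [0, 0, 0.001], [0, 0, 0.001]]' --dr '[[0, 0, 0], [0, 0, 0], [0, 0, 0], [0, 0, 0], [0, 0, 0], [0, 0, 0], [0, 0, 0], [0, 0, 0], [0, 0, 0], [0, 0, 0]]' --grip '[255, 255, 255, 255, 255, 255, 255, 255, 255, 255]' --force 25

```text
time_s: 5.12
position: [0.4313, -0.2716, 0.007]
eef_rot: [0.998, -0.069, 0.0, 0.0]
contact_force: [-0.3, -0.4, 1.4]
gripper_width: 0.0641
```

Run:
```python
from h import *
state()
c=arm.read_camera("wrist"); cv2.imwrite("pics/w3.png",c["img"])
plan((.52,-.08,.13),1)
```

```text
t 5.12 pos [ 0.4313 -0.2716  0.007 ] yaw -7.86 z [ 1.e-04 -3.e-04 -1.e+00] F [-0.3 -0.4  1.4] w 0.0641 q [ 0.81  0.27 -0.33  2.01  0.11  0.89 -1.29]
t 5.17 pos [ 0.4313 -0.2716  0.007 ] yaw -7.85 z [ 0.e+00 -2.e-04 -1.e+00] F [ 0.1 -0.2  3. ] w 0.064 q [ 0.81  0.27 -0.33  2.01  0.11  0.89 -1.29]
delta [ 0.0617 -0.2019 -0.123 ] dr [ 0.01 -0.   -8.85]
```

>>> send_rows --delta_pos '[[0, 0, -0.01], [0, 0, -0.03], [0, 0, -0.06], [0, 0, -0.09], [0, 0, -0.12], [0.003, -0.015, -0.15], [0.008, -0.04, -0.17], [0.014, -0.072, -0.175], [0.021, -0.108, -0.175], [0.0282, -0.144, -0.175], [0.0353, -0.18, -0.175], [0.0423, -0.216, -0.175], [0.0494, -0.252, -0.175], [0.0564, -0.288, -0.175], [0.063, -0.32, -0.175], [0.067, -0.342, -0.175], [0.0695, -0.355, -0.175], [0.0705, -0.36, -0.175], [0.0705, -0.36, -0.175], [0.0705, -0.36, -0.175]]' --dr '[[0, 0, 0], [0, 0, 0], [0, 0, 0], [0, 0, 0], [0, 0, 0], [0, 0, 0], [0, 0, -1], [0, 0, -2], [0, 0, -3], [0, 0, -4], [0, 0, -5], [0, 0, -6], [0, 0, -7], [0, 0, -8], [0, 0, -9], [0, 0, -9.6], [0, 0, -9.6], [0, 0, -9.6], [0, 0, -9.6], [0, 0, -9.6]]' --grip '[255, 255, 255, 255, 255, 255, 255, 255, 255, 255, 255, 255, 255, 255, 255, 255, 255, 255, 255, 255]'

```text
time_s: 6.83
position: [0.55, 0.0745, 0.1818]
eef_rot: [1.0, 0.015, -0.0, 0.0]
contact_force: [0.1, 0.2, -0.4]
gripper_width: 0.0641
```

Run:
```python
from h import *
state()
c=arm.read_camera("wrist"); cv2.imwrite("pics/w4.png",c["img"])
```

```text
t 6.83 pos [0.55   0.0745 0.1818] yaw 1.7 z [-5.e-04 -9.e-04 -1.e+00] F [ 0.1  0.2 -0.4] w 0.0641 q [ 0.41  0.2  -0.67  1.73  0.13  1.26 -1.82]
```

View pics/w4.png

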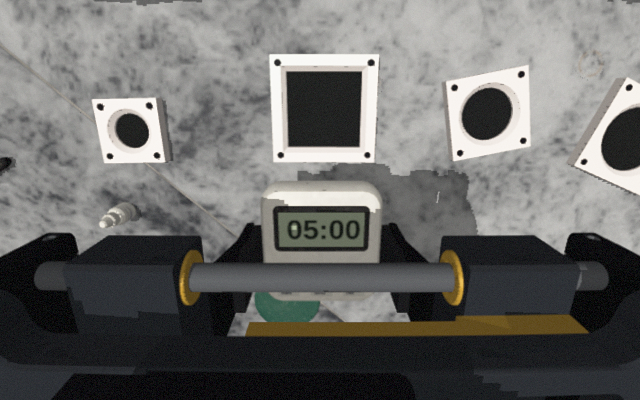

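```bash
cat >> h.py <<'E'
def dark(c,uv,z,half=60,thr=90,win=None):
    g=c["img"].max(axis=2).astype(np.uint8)
    m=(g<thr).astype(np.uint8); k,l,st,ce=cv2.connectedComponentsWithStats(m)
    i=l[int(uv[1]),int(uv[0])]
    ct,_=cv2.findContours((l==i).astype(np.uint8),0,cv2.CHAIN_APPROX_NONE); ct=max(ct,key=cv2.contourArea)[:,0,:].astype(float)
    P=np.array([at_z(c,p,z)[:2] for p in ct])*1000
    return st[i],P
E
python3 - <<'E'
from h import *
c=arm.read_camera("wrist")
for n,uv,z in [("sq",(323,108),.007),("small",(132,130),.005),("med",(488,113),.005)]:
    st,P=dark(c,uv,z); print(n,st,cv2.minAreaRect(P.astype(np.float32)),cv2.minEnclosingCircle(P.astype(np.float32)))
g=c["img"].max(axis=2)
for n,hs in dict(sq=[(278,62),(372,62),(278,157),(369,156)],small=[(100,107),(148,105),(110,157),(159,155)],med=[(453,88),(519,73),(460,152),(526,137)]).items():
    X=[]
    for h in hs:
        w=255.-g[h[1]-5:h[1]+6,h[0]-5:h[0]+6]; w[w<100]=0
        yy,xx=np.mgrid[-5:6,-5:6]; p=np.array([h[0]+(w*xx).sum()/w.sum(),h[1]+(w*yy).sum()/w.sum()])
        X.append(at_z(c,p,.0125)[:2])
    X=np.array(X); d=X[0]+X[1]-X[2]-X[3]; e=X[1]+X[3]-X[0]-X[2]
    print(n,(X.mean(0)*1000).round(1),np.degrees(np.arctan2(d[1],d[0])).round(2),np.degrees(np.arctan2(e[1],e[0])).round(2)+90,[np.linalg.norm(X[a]-X[b]).round(4) for a,b in [(0,1),(1,3),(3,2),(2,0),(0,3),(1,2)]])
E
```

```text
sq [ 286   72   75   75 5433] ((613.275634765625, 72.99981689453125), (74.35918426513672, 75.02574157714844), 1.6258302927017212) ((613.7782592773438, 72.84424591064453), 52.105926513671875)
small [115 114  33  34 853] ((586.9544677734375, 276.4227600097656), (34.33943176269531, 33.61262130737305), 41.96033477783203) ((586.9437866210938, 276.314208984375), 17.86773109436035)
med [ 461   88   50   52 1974] ((615.1621704101562, -97.62406158447266), (51.34294891357422, 51.918968200683594), 50.638824462890625) ((614.7875366210938, -97.67654418945312), 26.51696014404297)
sq [613.4  72.8] 1.75 1.5900000000000034 [np.float64(0.0915), np.float64(0.0914), np.float64(0.0916), np.float64(0.0912), np.float64(0.1295), np.float64(0.1291)]
small [587.  274.9] 3.47 2.510000000000005 [np.float64(0.0512), np.float64(0.0508), np.float64(0.0536), np.float64(0.0512), np.float64(0.0737), np.float64(0.0725)]
med [614.9 -97.4] 13.37 13.159999999999997 [np.float64(0.0672), np.float64(0.0672), np.float64(0.0677), np.float64(0.0672), np.float64(0.0954), np.float64(0.095)]
```

Run:
```python
from h import *
s,R=state()
c=arm.read_camera("wrist")
m=[r for r in arm.cut_out("timer_centre","wrist")]
for r in m[:2]: print(r["p"],cv2.boundingRect(r["pixels"].astype(np.uint8)))
z=s["position"][2]-.007+.017
for p in [(268,229),(320.3,229),(382,229),(302,229),(367,229)]: print(p,at_z(c,p,z).round(4))
cv2.imwrite("pics/w4c.png",cv2.resize(c["img"][170:310,220:420],None,fx=4,fy=4,interpolation=cv2.INTER_CUBIC))
plan((.613,.0735,.08),1.65)
```

```text
t 6.93 pos [0.5501 0.0736 0.1818] yaw 1.6 z [-4.0e-04 -1.2e-03 -1.0e+00] F [-0.2 -0.3 -0.4] w 0.0632 q [ 0.41  0.2  -0.67  1.73  0.13  1.26 -1.83]
0.85 (260, 180, 123, 121)
(268, 229) [0.5605 0.101  0.1918]
(320.3, 229) [0.5612 0.0738 0.1918]
(382, 229) [0.562  0.0418 0.1918]
(302, 229) [0.5609 0.0833 0.1918]
(367, 229) [0.5618 0.0496 0.1918]
t 7.03 pos [0.5502 0.0739 0.1818] yaw 1.61 z [-1.e-04 -9.e-04 -1.e+00] F [-0.5 -0.8 -0.3] w 0.0636 q [ 0.41  0.2  -0.67  1.73  0.13  1.26 -1.83]
delta [0.0628 0.0021 0.1018] dr [ 0.05  0.01 -0.04]
```

View pics/w4c.png

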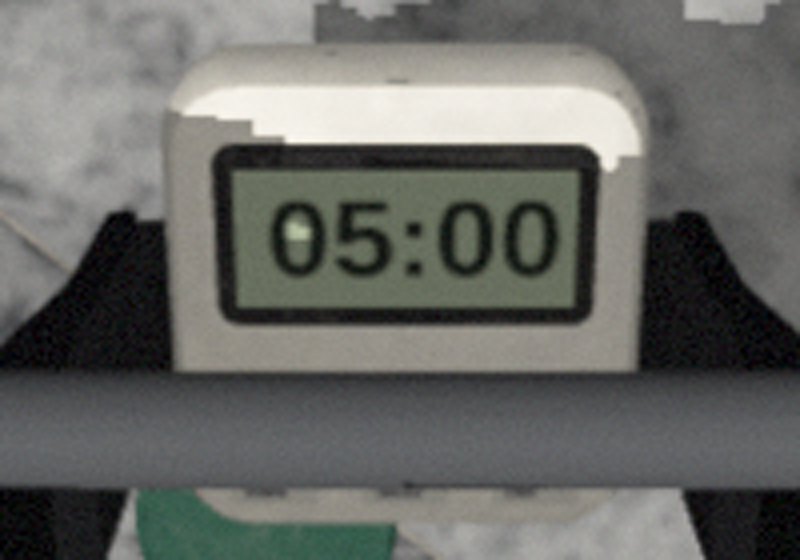

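>>> send_rows --delta_pos '[[0.01, 0, 0], [0.03, 0.001, 0.01], [0.05, 0.002, 0.03], [0.06, 0.0021, 0.06], [0.0628, 0.0021, 0.09], [0.0628, 0.0021, 0.11], [0.0628, 0.0021, 0.125], [0.0628, 0.0021, 0.135], [0.0628, 0.0021, 0.135]]' --dr '[[0, 0, 0], [0, 0, 0], [0, 0, 0], [0, 0, 0], [0, 0, 0], [0, 0, 0], [0, 0, 0], [0, 0, 0], [0, 0, 0]]' --grip '[255, 255, 255, 255, 255, 255, 255, 255, 255]'

```text
time_s: 7.78
position: [0.6119, 0.0745, 0.0442]
eef_rot: [1.0, 0.015, -0.002, 0.0]
contact_force: [-1.0, -1.2, -1.4]
gripper_width: 0.0638
```

Run:
```python
from h import *
plan((.613,.0735,.0152),1.65)
c=arm.read_camera("wrist"); cv2.imwrite("pics/w5.png",c["img"])
c=arm.read_camera("top"); cv2.imwrite("pics/t5.png",cv2.resize(c["img"][140:290,200:460],None,fx=3,fy=3))
```

```text
t 7.78 pos [0.6119 0.0745 0.0442] yaw 1.7 z [-4.1e-03 -3.0e-04 -1.0e+00] F [-1.  -1.2 -1.4] w 0.0638 q [ 0.32  0.47 -0.61  1.71  0.3   1.06 -1.92]
delta [0.0012 0.001  0.029 ] dr [0.01 0.24 0.05]
```

View pics/w5.png

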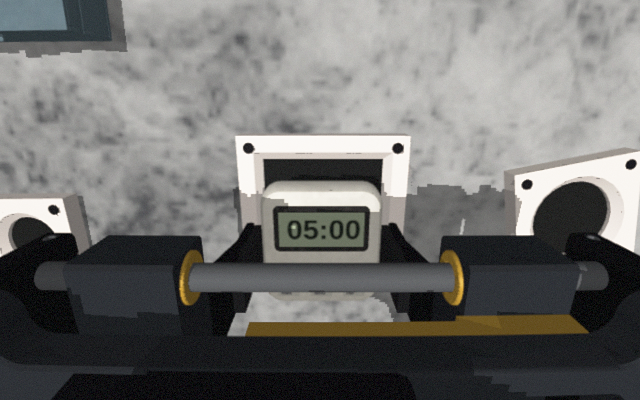

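>>> send_rows --delta_pos '[[0.0008, 0.0005, 0.008], [0.0008, 0.0005, 0.016], [0.0008, 0.0005, 0.022], [0.0008, 0.0005, 0.027], [0.0008, 0.0005, 0.029], [0.0008, 0.0005, 0.029], [0.0008, 0.0005, 0.029]]' --dr '[[0, 0, 0], [0, 0, 0], [0, 0, 0], [0, 0, 0], [0, 0, 0], [0, 0, 0], [0, 0, 0]]' --grip '[255, 255, 255, 255, 255, 255, 255]'

```text
time_s: 8.47
position: [0.614, 0.0749, 0.0178]
eef_rot: [1.0, 0.015, -0.0, 0.0]
contact_force: [-0.4, 0.6, 0.1]
gripper_width: 0.0636
```

Run:
```python
from h import *
plan((.613,.0735,.0152),1.65)
c=arm.read_camera("wrist"); cv2.imwrite("pics/w6.png",c["img"])
c=arm.read_camera("scene"); cv2.imwrite("pics/s6.png",cv2.resize(c["img"][180:300,180:380],None,fx=4,fy=4))
```

```text
t 8.47 pos [0.614  0.0749 0.0178] yaw 1.75 z [-0. -0. -1.] F [-0.4  0.6  0.1] w 0.0636 q [ 0.31  0.5  -0.6   1.72  0.32  1.02 -1.94]
delta [-0.001   0.0013  0.0026] dr [0.  0.  0.1]
```

View pics/w6.png

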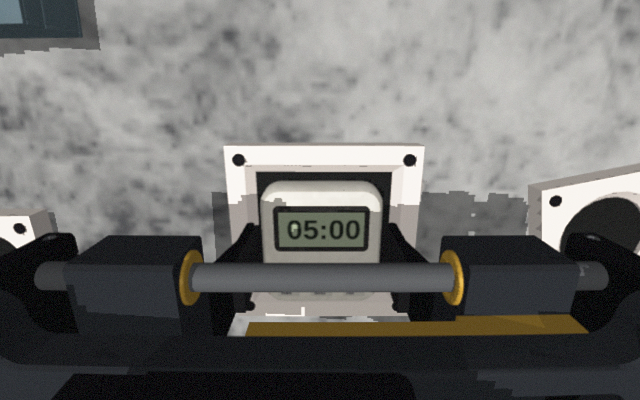

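View pics/s6.png

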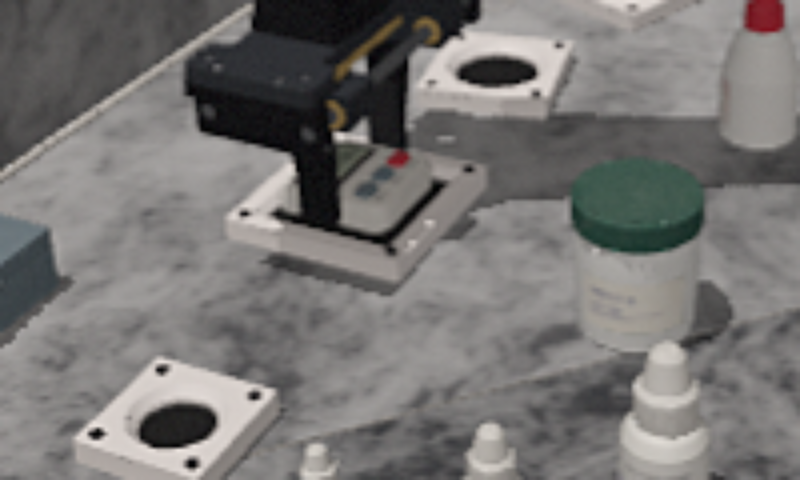

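>>> send_rows --delta_pos '[[-0.0005, 0.001, 0.0015], [-0.0005, 0.001, 0.0028], [-0.0005, 0.001, 0.0028], [-0.0005, 0.001, 0.0028]]' --dr '[[0, 0, 0], [0, 0, 0], [0, 0, 0], [0, 0, 0]]' --grip '[255, 255, 255, 255]'

```text
time_s: 8.9
position: [0.6134, 0.0737, 0.015]
eef_rot: [1.0, 0.015, -0.0, 0.0]
contact_force: [-0.2, -0.2, -0.7]
gripper_width: 0.0632
```

Run:
```python
from h import *
plan((.613,.0735,.0152),1.65)
```

```text
t 8.9 pos [0.6134 0.0737 0.015 ] yaw 1.74 z [-2.e-04 -2.e-04 -1.e+00] F [-0.2 -0.2 -0.7] w 0.0632 q [ 0.31  0.5  -0.59  1.73  0.32  1.01 -1.94]
delta [-0.0004  0.0002 -0.0002] dr [0.01 0.01 0.09]
```

>>> send_rows --delta_pos '[[0, 0, 0], [0, 0, 0], [0, 0, 0], [0, 0, 0], [0, 0, 0], [0, 0, 0], [0, 0, -0.02], [0, 0, -0.05], [0, 0, -0.08], [0, 0, -0.11], [-0.01, 0, -0.14], [-0.02, 0, -0.15], [-0.03, 0, -0.15], [-0.03, 0, -0.15], [-0.03, 0, -0.15]]' --dr '[[0, 0, 0], [0, 0, 0], [0, 0, 0], [0, 0, 0], [0, 0, 0], [0, 0, 0], [0, 0, 0], [0, 0, 0], [0, 0, 0], [0, 0, 0], [0, 0, 0], [0, 0, 0], [0, 0, 0], [0, 0, 0], [0, 0, 0]]' --grip '[0, 0, 0, 0, 0, 0, 0, 0, 0, 0, 0, 0, 0, 0, 0]'

```text
time_s: 10.15
position: [0.5825, 0.0725, 0.1638]
eef_rot: [1.0, 0.015, -0.001, 0.0]
contact_force: [-0.5, 0.5, 0.1]
gripper_width: 0.0867
```

Run:
```python
from h import *
state()
c=arm.read_camera("wrist"); cv2.imwrite("pics/w7.png",c["img"])
c=arm.read_camera("scene"); cv2.imwrite("pics/s7.png",cv2.resize(c["img"][180:300,180:380],None,fx=4,fy=4))
```

```text
t 10.15 pos [0.5825 0.0725 0.1638] yaw 1.74 z [-0.0016 -0.001  -1.    ] F [-0.5  0.5  0.1] w 0.0867 q [ 0.39  0.29 -0.66  1.67  0.19  1.25 -1.85]
```

View pics/w7.png

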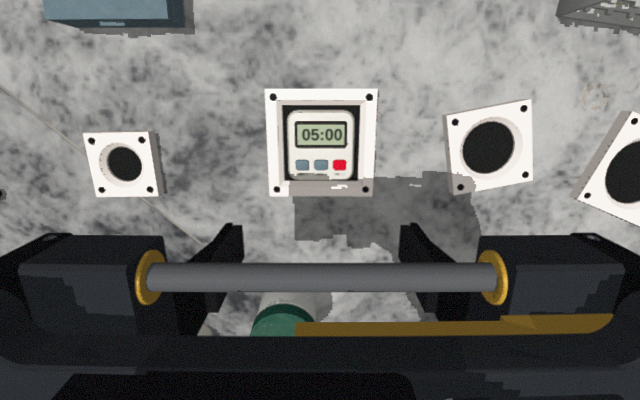

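View pics/s7.png

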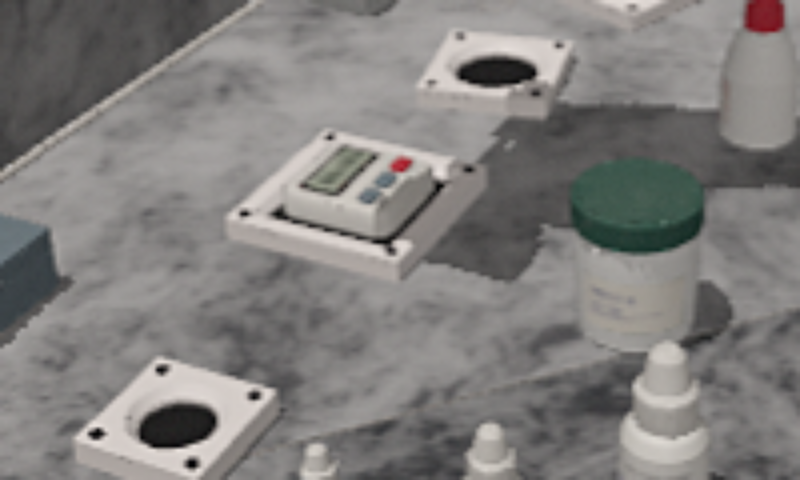

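Run:
```python
from h import *
c=arm.read_camera("wrist")
for r in arm.cut_out("timer_centre","wrist")[:2]:
    m=r["pixels"].astype(np.uint8); ct,_=cv2.findContours(m,0,cv2.CHAIN_APPROX_NONE); ct=max(ct,key=cv2.contourArea)[:,0,:].astype(float)
    print(r["p"],cv2.minAreaRect((np.array([at_z(c,p,.022)[:2] for p in ct])*1000).astype(np.float32)))
im=cv2.resize(c["img"][80:205,250:400],None,fx=5,fy=5,interpolation=cv2.INTER_CUBIC)
a=np.radians(1.65);ux=np.array([np.cos(a),np.sin(a),0]);uy=np.array([-np.sin(a),np.cos(a),0])
def sq(ctr,hx,hy,col):
    P=[proj(c,np.array(ctr)+sx*hx*ux+sy*hy*uy) for sx,sy in [(1,1),(1,-1),(-1,-1),(-1,1)]]
    P=((np.array(P)-[250,80]+.5)*5).astype(int); cv2.polylines(im,[P],True,col,1)
sq((.6134,.0733,.013),.053,.053,(0,0,255)); sq((.6134,.0733,.013),.043,.043,(0,160,255)); sq((.6134,.0733,.007),.038,.038,(255,0,0)); sq((.6134,.0733,.024),.034,.032,(0,200,0)); sq((.6134,.0733,.007),.034,.032,(0,200,0))
cv2.imwrite("pics/w7c.png",im)
# jar & bottle & next
```

```text
0.96 ((612.7265014648438, 73.55113220214844), (67.36366271972656, 65.02788543701172), 1.6980618238449097)
```

View pics/w7c.png

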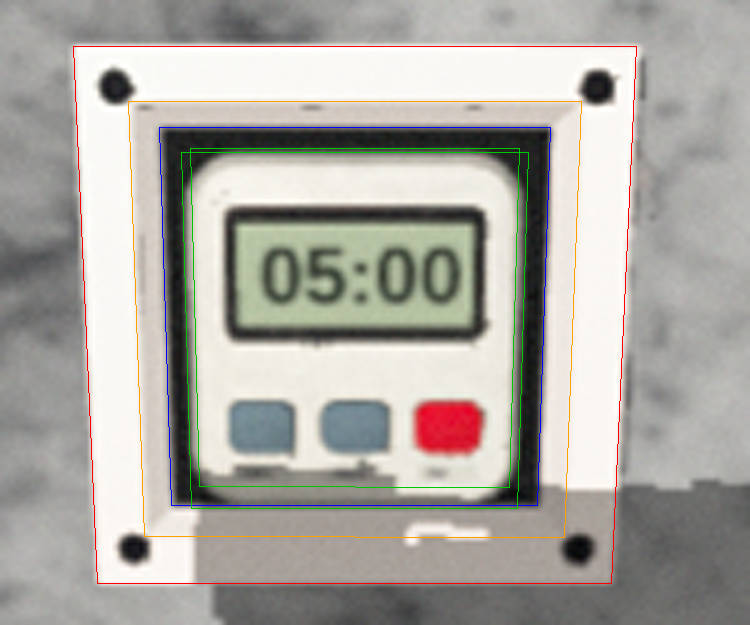

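>>> send_rows --delta_pos '[[-0.02, -0.005, -0.01], [-0.05, -0.013, -0.025], [-0.085, -0.022, -0.036], [-0.12, -0.031, -0.036], [-0.14, -0.037, -0.036], [-0.148, -0.0385, -0.036], [-0.148, -0.0385, -0.036], [-0.148, -0.0385, -0.036], [-0.148, -0.0385, -0.036]]' --dr '[[0, 0, 1.7], [0, 0, 1.7], [0, 0, 1.7], [0, 0, 1.7], [0, 0, 1.7], [0, 0, 1.7], [0, 0, 1.7], [0, 0, 1.7], [0, 0, 1.7]]' --grip '[0, 0, 0, 0, 0, 0, 0, 0, 0]'

```text
time_s: 11.1
position: [0.4356, 0.1064, 0.201]
eef_rot: [1.0, -0.0, 0.0, -0.0]
contact_force: [0.8, -0.6, 0.3]
gripper_width: 0.0871
```

Run:
```python
from h import *
state()
c=arm.read_camera("wrist"); cv2.imwrite("pics/w8.png",c["img"])
for r in arm.cut_out("jar_centre","wrist")[:2]:
    print(r["p"],cv2.boundingRect(r["pixels"].astype(np.uint8)))
im=c["img"].astype(int); m=((im[...,1]>im[...,2]+15)).astype(np.uint8)
k,l,st,ce=cv2.connectedComponentsWithStats(m); i=1+np.argmax(st[1:,4]); print(st[i])
ct,_=cv2.findContours((l==i).astype(np.uint8),0,cv2.CHAIN_APPROX_NONE); ct=max(ct,key=cv2.contourArea)[:,0,:].astype(float)
for z in (.078,.07):print(cv2.minEnclosingCircle((np.array([at_z(c,p,z)[:2] for p in ct])*1000).astype(np.float32)))
```

```text
t 11.1 pos [0.4356 0.1064 0.201 ] yaw -0.01 z [ 3.e-04  8.e-04 -1.e+00] F [ 0.8 -0.6  0.3] w 0.0871 q [ 0.45 -0.09 -0.7   1.93 -0.06  1.28 -1.8 ]
0.7 (290, 143, 67, 74)
[ 289  148   69   69 3616]
((435.1131286621094, 104.27345275878906), 32.84926986694336)
((432.9270324707031, 104.22936248779297), 33.769283294677734)
```

View pics/w8.png

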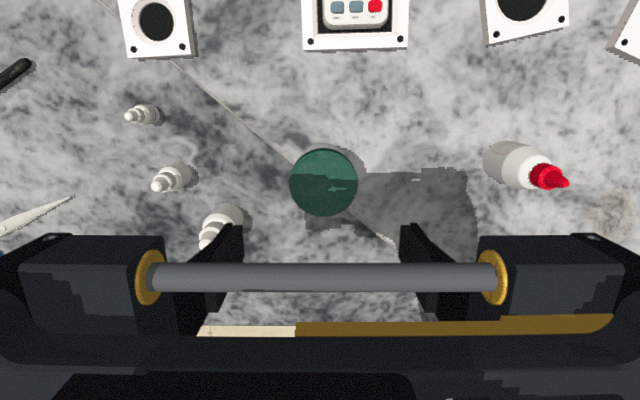

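>>> send_rows --delta_pos '[[0, 0.001, 0.02], [0, 0.002, 0.05], [0, 0.002, 0.085], [0, 0.002, 0.115], [0, 0.002, 0.135], [0, 0.002, 0.148], [0, 0.002, 0.153], [0, 0.002, 0.153], [0, 0.002, 0.153], [0, 0.002, 0.153], [0, 0.002, 0.153], [0, 0.002, 0.153], [0, 0.002, 0.153], [0, 0.002, 0.153], [0, 0.002, 0.153], [0, 0.002, 0.153]]' --dr '[[0, 0, 0], [0, 0, 0], [0, 0, 0], [0, 0, 0], [0, 0, 0], [0, 0, 0], [0, 0, 0], [0, 0, 0], [0, 0, 0], [0, 0, 0], [0, 0, 0], [0, 0, 0], [0, 0, 0], [0, 0, 0], [0, 0, 0], [0, 0, 0]]' --grip '[0, 0, 0, 0, 0, 0, 0, 0, 60, 100, 255, 255, 255, 255, 255, 255]' --force 25

```text
time_s: 12.53
position: [0.4351, 0.1047, 0.0487]
eef_rot: [1.0, 0.0, 0.001, 0.0]
contact_force: [-0.9, -1.5, 6.3]
gripper_width: 0.0626
```

Run:
```python
from h import *
state()
c=arm.read_camera("wrist"); cv2.imwrite("pics/w9.png",c["img"])
```

```text
t 12.53 pos [0.4351 0.1047 0.0487] yaw 0.03 z [ 1.3e-03 -5.0e-04 -1.0e+00] F [-0.9 -1.5  6.3] w 0.0626 q [ 0.41  0.11 -0.73  2.11  0.09  0.95 -1.94]
```

View pics/w9.png

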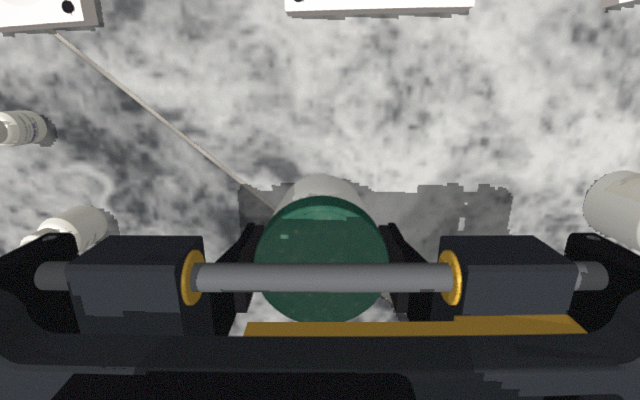

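>>> send_rows --delta_pos '[[0, 0, -0.005], [0, 0, -0.015], [0, 0, -0.025], [0, 0, -0.03], [0, 0, -0.03], [0, 0, -0.03]]' --dr '[[0, 0, 0], [0, 0, 0], [0, 0, 0], [0, 0, 0], [0, 0, 0], [0, 0, 0]]' --grip '[255, 255, 255, 255, 255, 255]' --force 30

```text
time_s: 13.08
position: [0.4348, 0.1048, 0.0785]
eef_rot: [1.0, 0.0, 0.001, 0.0]
contact_force: [0.3, 0.1, -2.3]
gripper_width: 0.0626
```

Run:
```python
from h import *
state()
c=arm.read_camera("wrist"); cv2.imwrite("pics/w10.png",c["img"])
c=arm.read_camera("scene"); cv2.imwrite("pics/s10.png",cv2.resize(c["img"][180:300,260:460],None,fx=4,fy=4))
state()
```

```text
t 13.08 pos [0.4348 0.1048 0.0785] yaw 0.03 z [ 1.2e-03 -4.0e-04 -1.0e+00] F [ 0.3  0.1 -2.3] w 0.0626 q [ 0.43  0.06 -0.73  2.08  0.04  1.02 -1.9 ]
t 13.18 pos [0.4341 0.1048 0.0778] yaw 0.04 z [-4.e-04 -3.e-04 -1.e+00] F [ 0.4 -0.6 -0.8] w 0.0624 q [ 0.43  0.06 -0.73  2.08  0.04  1.02 -1.9 ]
```

View pics/s10.png

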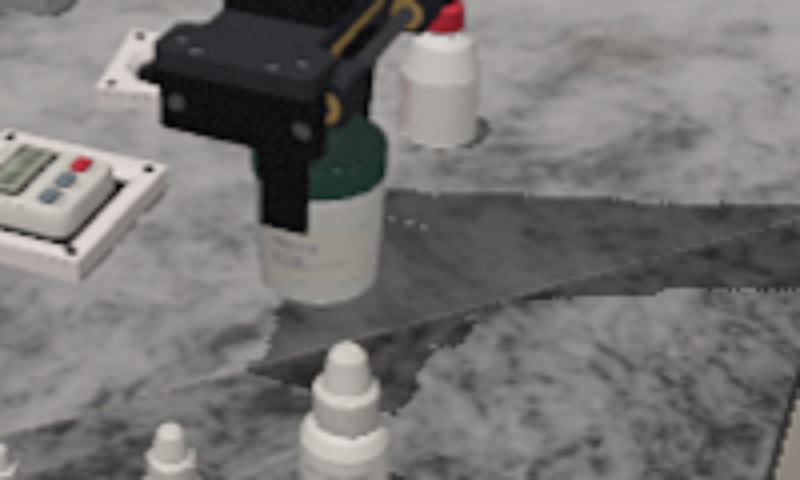

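View pics/w10.png

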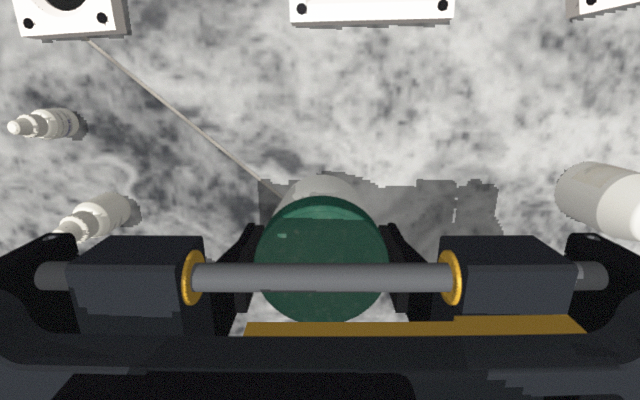

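>>> send_rows --delta_pos '[[0, 0, -0.01], [0, 0, -0.03], [0, 0, -0.06], [0.002, 0.005, -0.09], [0.006, 0.02, -0.115], [0.012, 0.045, -0.13], [0.02, 0.077, -0.132], [0.029, 0.11, -0.132], [0.038, 0.145, -0.132], [0.047, 0.18, -0.132], [0.056, 0.215, -0.132], [0.065, 0.25, -0.132], [0.074, 0.285, -0.132], [0.083, 0.317, -0.132], [0.089, 0.342, -0.132], [0.093, 0.357, -0.132], [0.096, 0.367, -0.132], [0.096, 0.367, -0.132], [0.096, 0.367, -0.132], [0.096, 0.367, -0.132]]' --dr '[[0, 0, 0], [0, 0, 0], [0, 0, 0], [0, 0, 0], [0, 0, 0], [0, 0, 0], [0, 0, 0], [0, 0, 0], [0, 0, 0], [0, 0, 0], [0, 0, 0], [0, 0, 0], [0, 0, 0], [0, 0, 0], [0, 0, 0], [0, 0, 0], [0, 0, 0], [0, 0, 0], [0, 0, 0], [0, 0, 0]]' --grip '[255, 255, 255, 255, 255, 255, 255, 255, 255, 255, 255, 255, 255, 255, 255, 255, 255, 255, 255, 255]'

```text
time_s: 14.85
position: [0.531, -0.2596, 0.2103]
eef_rot: [1.0, 0.002, -0.0, -0.001]
contact_force: [0.1, -0.3, -1.4]
gripper_width: 0.0626
```

Run:
```python
from h import *
state()
c=arm.read_camera("wrist"); cv2.imwrite("pics/w11.png",c["img"])
for r in arm.spot_point("block_large_seat","wrist")[:2]: print(r["p"],np.array(r["point"])*[640,400])
```

```text
t 14.85 pos [ 0.531  -0.2596  0.2103] yaw 0.21 z [-0.     0.001 -1.   ] F [ 0.1 -0.3 -1.4] w 0.0626 q [ 0.74  0.23 -0.38  1.61  0.09  1.32 -1.22]
0.62 [323.904 109.48 ]
```

View pics/w11.png

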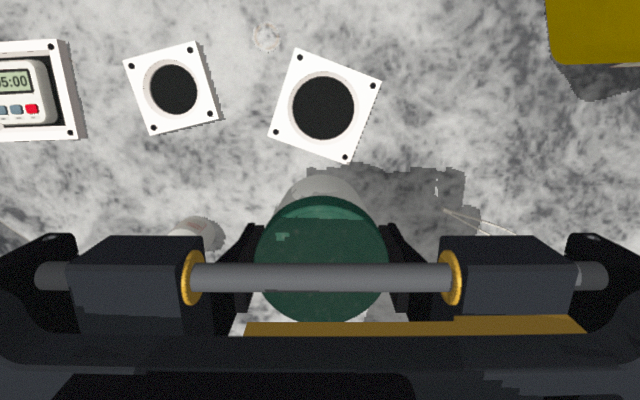

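```bash
cat >> h.py <<'E'
def holes(c,hs):
    g=c["img"].max(axis=2); X=[]
    for h in hs:
        w=255.-g[h[1]-5:h[1]+6,h[0]-5:h[0]+6]; w[w<100]=0
        yy,xx=np.mgrid[-5:6,-5:6]; p=np.array([h[0]+(w*xx).sum()/w.sum(),h[1]+(w*yy).sum()/w.sum()])
        X.append(at_z(c,p,.0125)[:2])
    X=np.array(X); print("holes",(X.mean(0)*1000).round(1),[np.linalg.norm(X[a]-X[b]).round(4) for a,b in [(0,1),(1,2),(2,3),(3,0)]])
E
python3 - <<'E'
from h import *
c=arm.read_camera("wrist")
for n,uv in [("large",(323,109)),("med",(174,90))]:
    st,P=dark(c,uv,.005); print(n,cv2.minEnclosingCircle(P.astype(np.float32)))
holes(c,[(300,57),(373,86),(345,157),(275,132)]); holes(c,[(131,66),(194,49),(210,113),(154,128)])
im=c["img"].astype(int); m=((im[...,1]>im[...,2]+15)).astype(np.uint8); k,l,st,ce=cv2.connectedComponentsWithStats(m)
print([s for s in st[1:] if s[4]>300])
s,R=state(); z=s["position"][2]-.0487+.078
for p in [(255,262),(389,262),(322,196),(322,322)]: print(at_z(c,p,z).round(4))
plan((.5945,-.262,.1),0)
E
```

```text
large ((594.9005126953125, -261.75762939453125), 34.22627639770508)
med ((615.2572631835938, -95.52071380615234), 26.253738403320312)
holes [ 594.5 -262.2] [np.float64(0.0836), np.float64(0.0833), np.float64(0.084), np.float64(0.0834)]
holes [615.2 -97.3] [np.float64(0.0722), np.float64(0.0672), np.float64(0.0673), np.float64(0.0673)]
[array([ 254,  196,  136,   67, 6949], dtype=int32), array([ 263,  292,  117,   30, 2570], dtype=int32)]
t 15.0 pos [ 0.5309 -0.2603  0.2104] yaw 0.18 z [ 3.e-04 -1.e-04 -1.e+00] F [-0.3 -0.1 -0. ] w 0.0623 q [ 0.74  0.22 -0.38  1.61  0.09  1.32 -1.22]
[ 0.5335 -0.2294  0.2397]
[ 0.5337 -0.2923  0.2397]
[ 0.5661 -0.2607  0.2397]
[ 0.5    -0.261   0.2397]
t 15.0 pos [ 0.5309 -0.2603  0.2104] yaw 0.18 z [ 3.e-04 -1.e-04 -1.e+00] F [-0.3 -0.1 -0. ] w 0.0623 q [ 0.74  0.22 -0.38  1.61  0.09  1.32 -1.22]
delta [0.0636 0.0018 0.1105] dr [ 0.   -0.02  0.18]
```

>>> send_rows --delta_pos '[[0.008, 0, 0.005], [0.025, 0.0005, 0.015], [0.042, 0.001, 0.035], [0.055, 0.0015, 0.06], [0.062, 0.0015, 0.085], [0.062, 0.0015, 0.105], [0.062, 0.0015, 0.12], [0.062, 0.0015, 0.13], [0.062, 0.0015, 0.135], [0.062, 0.0015, 0.135], [0.062, 0.0015, 0.135]]' --dr '[[0, 0, 0], [0, 0, 0], [0, 0, 0], [0, 0, 0], [0, 0, 0], [0, 0, 0], [0, 0, 0], [0, 0, 0], [0, 0, 0], [0, 0, 0], [0, 0, 0]]' --grip '[255, 255, 255, 255, 255, 255, 255, 255, 255, 255, 255]'

```text
time_s: 15.92
position: [0.5933, -0.2636, 0.0758]
eef_rot: [1.0, 0.0, 0.001, 0.0]
contact_force: [0.1, -0.1, -0.9]
gripper_width: 0.0625
```

Run:
```python
from h import *
plan((.593,-.262,.0540),0)
c=arm.read_camera("scene"); cv2.imwrite("pics/s12.png",cv2.resize(c["img"][110:230,250:450],None,fx=4,fy=4))
```

```text
t 15.92 pos [ 0.5933 -0.2636  0.0758] yaw 0.05 z [ 1.1e-03 -5.0e-04 -1.0e+00] F [ 0.1 -0.1 -0.9] w 0.0625 q [ 0.67  0.45 -0.37  1.61  0.18  1.12 -1.32]
delta [-0.0003 -0.0016  0.0218] dr [ 0.03 -0.06  0.05]
```

View pics/s12.png

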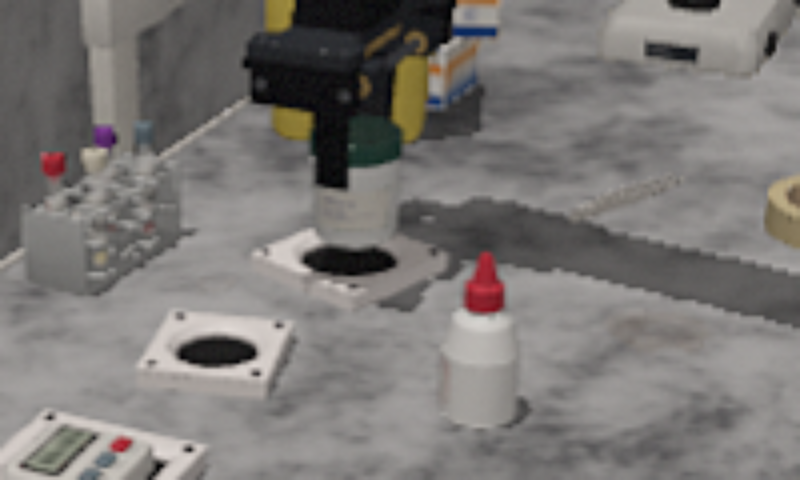

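Held upright over its block. Lower, release, retreat.

>>> send_rows --delta_pos '[[0, -0.0008, 0.007], [0, -0.0008, 0.013], [0, -0.0008, 0.018], [0, -0.0008, 0.0215], [0, -0.0008, 0.0215], [0, -0.0008, 0.0215]]' --dr '[[0, 0, 0], [0, 0, 0], [0, 0, 0], [0, 0, 0], [0, 0, 0], [0, 0, 0]]' --grip '[255, 255, 255, 255, 255, 255]'

```text
time_s: 16.47
position: [0.5926, -0.2627, 0.0539]
eef_rot: [1.0, 0.0, -0.0, 0.0]
contact_force: [-1.6, 1.0, 3.1]
gripper_width: 0.0628
```

Run:
```python
from h import *
plan((.593,-.262,.0540),0)
c=arm.read_camera("scene"); cv2.imwrite("pics/s13.png",cv2.resize(c["img"][110:230,250:450],None,fx=4,fy=4))
```

```text
t 16.47 pos [ 0.5926 -0.2627  0.0539] yaw 0.04 z [-1.e-04 -2.e-04 -1.e+00] F [-1.6  1.   3.1] w 0.0628 q [ 0.66  0.47 -0.37  1.63  0.19  1.08 -1.33]
delta [ 0.0004 -0.0007 -0.0001] dr [0.01 0.01 0.04]
```

View pics/s13.png

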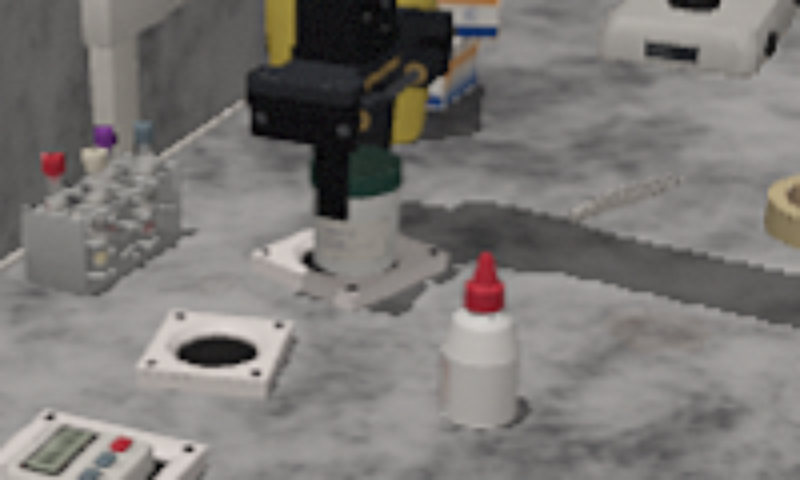

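>>> send_rows --delta_pos '[[0, 0, 0], [0, 0, 0], [0, 0, 0], [0, 0, 0], [0, 0, 0], [0, 0, 0], [0, 0, -0.015], [0, 0, -0.04], [0, 0, -0.075], [0, 0, -0.11], [0, 0, -0.14], [-0.01, 0, -0.155], [-0.03, 0, -0.16], [-0.045, 0, -0.16], [-0.05, 0, -0.16], [-0.05, 0, -0.16], [-0.05, 0, -0.16]]' --dr '[[0, 0, 0], [0, 0, 0], [0, 0, 0], [0, 0, 0], [0, 0, 0], [0, 0, 0], [0, 0, 0], [0, 0, 0], [0, 0, 0], [0, 0, 0], [0, 0, 0], [0, 0, 0], [0, 0, 0], [0, 0, 0], [0, 0, 0], [0, 0, 0], [0, 0, 0]]' --grip '[0, 0, 0, 0, 0, 0, 0, 0, 0, 0, 0, 0, 0, 0, 0, 0, 0]'

```text
time_s: 17.93
position: [0.5429, -0.2627, 0.2134]
eef_rot: [1.0, 0.0, 0.0, -0.0]
contact_force: [0.9, 0.4, 0.5]
gripper_width: 0.0874
```

Run:
```python
from h import *
c=arm.read_camera("wrist"); cv2.imwrite("pics/w14.png",c["img"])
im=c["img"].astype(int); m=((im[...,1]>im[...,2]+15)).astype(np.uint8)
k,l,st,ce=cv2.connectedComponentsWithStats(m); i=1+np.argmax(st[1:,4]); print(st[i])
ct,_=cv2.findContours((l==i).astype(np.uint8),0,cv2.CHAIN_APPROX_NONE); ct=max(ct,key=cv2.contourArea)[:,0,:].astype(float)
for z in (.083,.091):print(cv2.minEnclosingCircle((np.array([at_z(c,p,z)[:2] for p in ct])*1000).astype(np.float32)))
plan((.44,-.1005,.22),0)
```

```text
[ 287   93   69   71 3875]
((591.3549194335938, -263.2514343261719), 31.990022659301758)
((592.1498413085938, -263.246337890625), 31.11672019958496)
t 17.98 pos [ 0.5432 -0.2625  0.2132] yaw 0.06 z [ 2.e-04  4.e-04 -1.e+00] F [-0.4 -0.1  0.3] w 0.0872 q [ 0.73  0.25 -0.39  1.58  0.1   1.33 -1.24]
delta [-0.1031 -0.1621 -0.0068] dr [-0.02 -0.01  0.06]
```

View pics/w14.png

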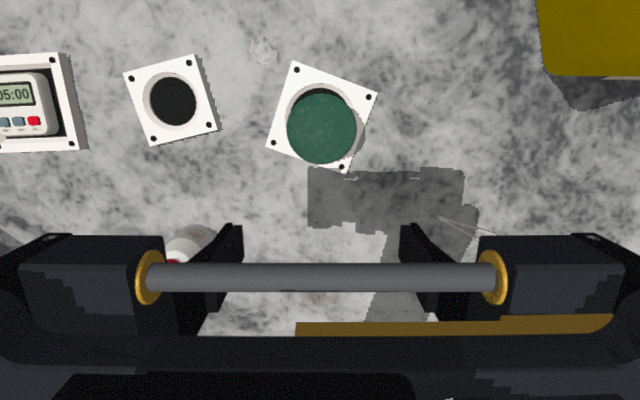

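>>> send_rows --delta_pos '[[-0.01, -0.016, -0.004], [-0.028, -0.044, -0.007], [-0.046, -0.072, -0.007], [-0.064, -0.1, -0.007], [-0.082, -0.128, -0.007], [-0.097, -0.152, -0.007], [-0.103, -0.162, -0.007], [-0.103, -0.162, -0.007], [-0.103, -0.162, -0.007], [-0.103, -0.162, -0.007]]' --dr '[[0, 0, 0], [0, 0, 0], [0, 0, 0], [0, 0, 0], [0, 0, 0], [0, 0, 0], [0, 0, 0], [0, 0, 0], [0, 0, 0], [0, 0, 0]]' --grip '[0, 0, 0, 0, 0, 0, 0, 0, 0, 0]'

```text
time_s: 18.82
position: [0.4404, -0.1021, 0.2206]
eef_rot: [1.0, -0.0, 0.0, 0.0]
contact_force: [-0.2, 0.2, 0.1]
gripper_width: 0.087
```

Run:
```python
from h import *
state()
c=arm.read_camera("wrist"); cv2.imwrite("pics/w15.png",c["img"])
im=c["img"].astype(int); m=((im[...,2]>im[...,1]+60)).astype(np.uint8)
k,l,st,ce=cv2.connectedComponentsWithStats(m); i=1+np.argmax(st[1:,4]); print(st[i],ce[i],at_z(c,ce[i],.09))
for r in arm.cut_out("bottle_centre","wrist")[:2]: print(r["p"],cv2.boundingRect(r["pixels"].astype(np.uint8)))
for r in arm.spot_point("bottle_centre","wrist")[:2]: print(r["p"],at_z(c,np.array(r["point"])*[640,400],.053))
cv2.imwrite("pics/w15c.png",cv2.resize(c["img"][130:260,250:400],None,fx=5,fy=5,interpolation=cv2.INTER_CUBIC))
```

```text
t 18.82 pos [ 0.4404 -0.1021  0.2206] yaw -0.02 z [ 6.e-04 -2.e-04 -1.e+00] F [-0.2  0.2  0.1] w 0.087 q [ 0.68 -0.09 -0.48  1.9  -0.04  1.32 -1.36]
[310 164  24  25 471] [321.4118896  176.01910828] [ 0.44479143 -0.10300932  0.09      ]
0.97 (300, 142, 42, 47)
0.75 [ 0.44223626 -0.10531696  0.053     ]
```

View pics/w15c.png

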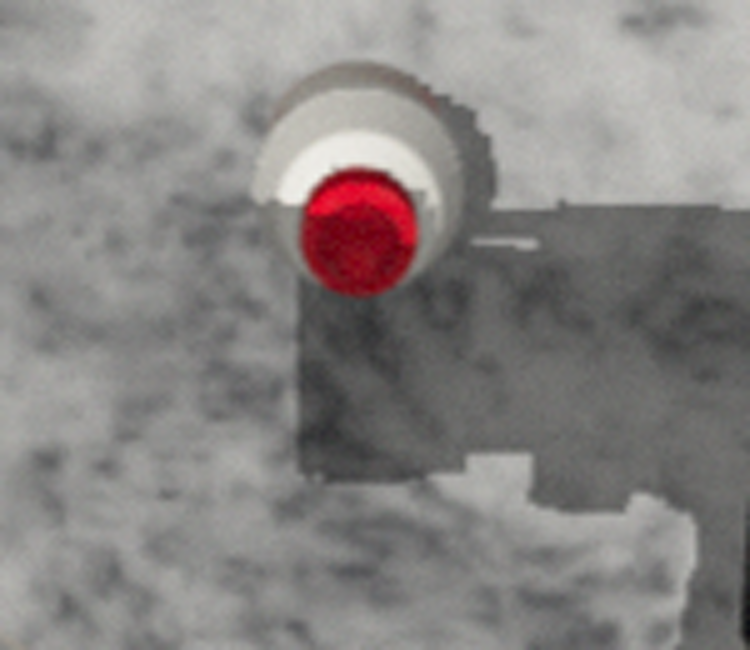

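>>> send_rows --delta_pos '[[0.0036, 0.001, 0.02], [0.0036, 0.001, 0.05], [0.0036, 0.001, 0.085], [0.0036, 0.001, 0.115], [0.0036, 0.001, 0.14], [0.0036, 0.001, 0.16], [0.0036, 0.001, 0.172], [0.0036, 0.001, 0.178], [0.0036, 0.001, 0.178], [0.0036, 0.001, 0.178]]' --dr '[[0, 0, 0], [0, 0, 0], [0, 0, 0], [0, 0, 0], [0, 0, 0], [0, 0, 0], [0, 0, 0], [0, 0, 0], [0, 0, 0], [0, 0, 0]]' --grip '[0, 0, 0, 0, 0, 0, 0, 0, 0, 0]'

```text
time_s: 19.8
position: [0.4436, -0.1022, 0.0428]
eef_rot: [1.0, 0.0, 0.0, -0.0]
contact_force: [0.2, -0.1, 0.3]
gripper_width: 0.087
```

Run:
```python
from h import *
state()
c=arm.read_camera("wrist"); cv2.imwrite("pics/w16.png",c["img"])
c=arm.read_camera("scene"); cv2.imwrite("pics/s16.png",cv2.resize(c["img"][110:230,270:470],None,fx=4,fy=4))
```

```text
t 19.8 pos [ 0.4436 -0.1022  0.0428] yaw 0.01 z [ 2.e-04  3.e-04 -1.e+00] F [ 0.2 -0.1  0.3] w 0.087 q [ 0.65  0.11 -0.5   2.1   0.07  0.94 -1.46]
```

View pics/w16.png

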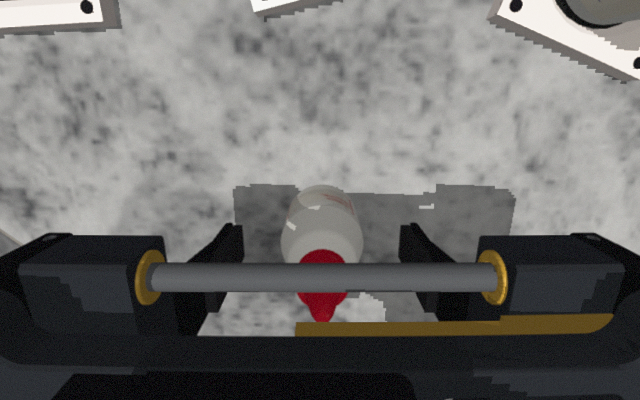

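View pics/s16.png

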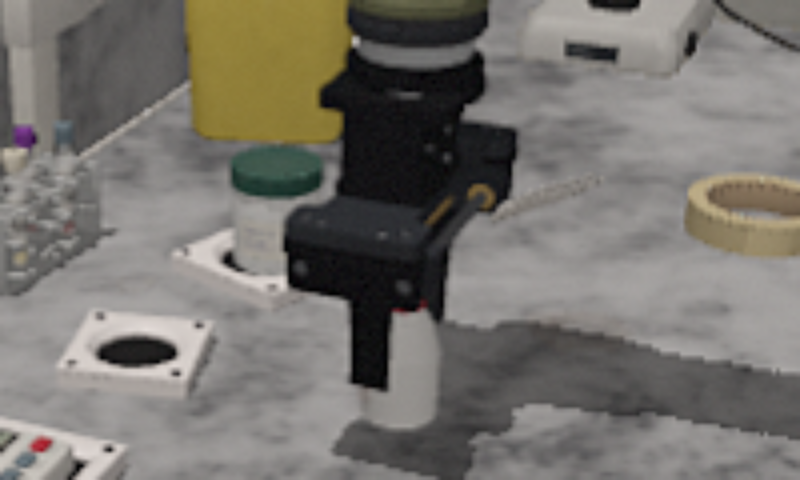

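>>> send_rows --delta_pos '[[0, 0, 0], [0, 0, 0], [0, 0, 0], [0, 0, 0], [0, 0, 0], [0, 0, 0], [0, 0, 0], [0, 0, 0], [0, 0, 0], [0, 0, -0.01], [0, 0, -0.02], [0, 0, -0.03], [0, 0, -0.03], [0, 0, -0.03]]' --dr '[[0, 0, 0], [0, 0, 0], [0, 0, 0], [0, 0, 0], [0, 0, 0], [0, 0, 0], [0, 0, 0], [0, 0, 0], [0, 0, 0], [0, 0, 0], [0, 0, 0], [0, 0, 0], [0, 0, 0], [0, 0, 0]]' --grip '[60, 90, 255, 255, 255, 255, 255, 255, 255, 255, 255, 255, 255, 255]' --force 25

```text
time_s: 21.07
position: [0.444, -0.1021, 0.0737]
eef_rot: [1.0, 0.0, 0.001, 0.001]
contact_force: [-0.5, 0.3, -1.7]
gripper_width: 0.0424
```

Run:
```python
from h import *
state()
c=arm.read_camera("wrist"); cv2.imwrite("pics/w17.png",c["img"])
c=arm.read_camera("scene"); cv2.imwrite("pics/s17.png",cv2.resize(c["img"][110:230,270:470],None,fx=4,fy=4))
```

```text
t 21.07 pos [ 0.444  -0.1021  0.0737] yaw 0.04 z [ 0.0023 -0.0012 -1.    ] F [-0.5  0.3 -1.7] w 0.0424 q [ 0.66  0.07 -0.5   2.08  0.04  1.01 -1.43]
```

View pics/w17.png

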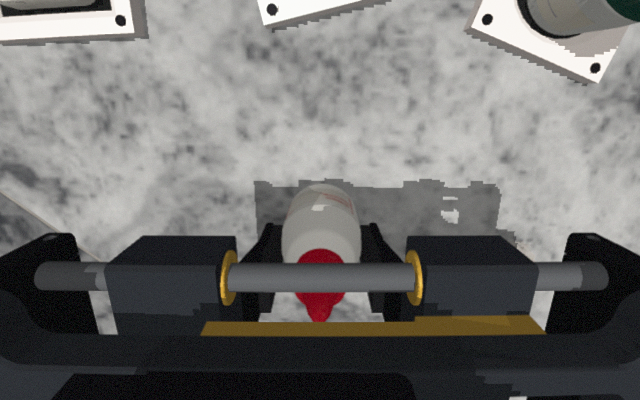

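View pics/s17.png

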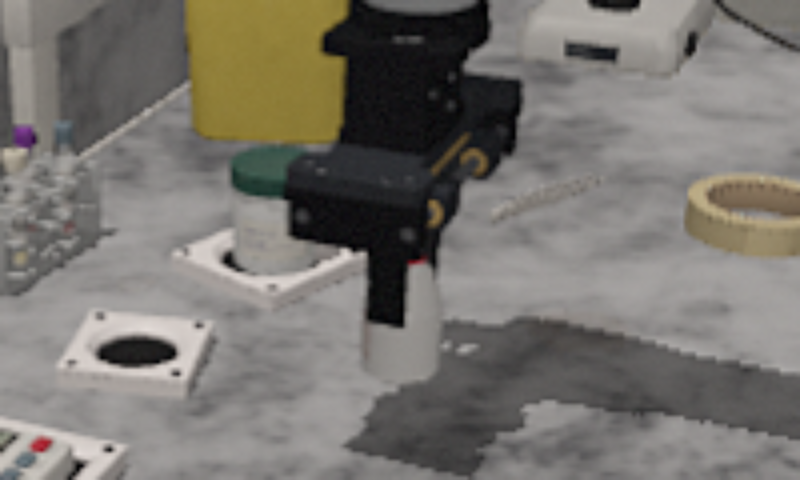

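>>> send_rows --delta_pos '[[0.003, 0, -0.015], [0.01, -0.001, -0.035], [0.025, -0.002, -0.05], [0.045, -0.003, -0.06], [0.065, -0.004, -0.06], [0.085, -0.0046, -0.06], [0.1, -0.0046, -0.06], [0.106, -0.0046, -0.06], [0.106, -0.0046, -0.06], [0.106, -0.0046, -0.06]]' --dr '[[0, 0, 0], [0, 0, 0], [0, 0, 0], [0, 0, 0], [0, 0, 0], [0, 0, 0], [0, 0, 0], [0, 0, 0], [0, 0, 0], [0, 0, 0]]' --grip '[255, 255, 255, 255, 255, 255, 255, 255, 255, 255]'

```text
time_s: 22.0
position: [0.5481, -0.097, 0.1317]
eef_rot: [1.0, 0.0, -0.001, -0.0]
contact_force: [-0.3, -0.4, -1.9]
gripper_width: 0.0423
```

Run:
```python
from h import *
state()
c=arm.read_camera("wrist"); cv2.imwrite("pics/w18.png",c["img"])
for r in arm.spot_point("block_medium_seat","wrist")[:2]: print(r["p"],np.array(r["point"])*[640,400],at_z(c,np.array(r["point"])*[640,400],.005))
plan((.6145,-.0975,.0475),0)
```

```text
t 22.0 pos [ 0.5481 -0.097   0.1317] yaw 0.06 z [-2.2e-03  5.0e-04 -1.0e+00] F [-0.3 -0.4 -1.9] w 0.0423 q [ 0.59  0.23 -0.52  1.78  0.12  1.16 -1.54]
0.58 [318.976 107.68 ] [ 0.61525965 -0.09560791  0.005     ]
t 22.1 pos [ 0.5479 -0.0972  0.1321] yaw 0.03 z [-1.6e-03 -3.0e-04 -1.0e+00] F [ 0.2  0.9 -1.5] w 0.0423 q [ 0.59  0.23 -0.52  1.78  0.12  1.16 -1.54]
delta [0.0667 0.0003 0.0845] dr [0.01 0.09 0.03]
```

View pics/w18.png

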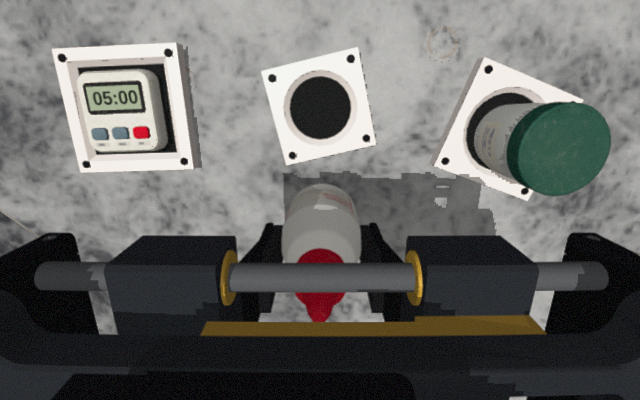

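>>> send_rows --delta_pos '[[0.01, 0, 0], [0.03, 0, 0], [0.05, -0.0006, 0.005], [0.062, -0.0006, 0.015], [0.0665, -0.0006, 0.03], [0.0665, -0.0006, 0.045], [0.0665, -0.0006, 0.058], [0.0665, -0.0006, 0.068], [0.0665, -0.0006, 0.076], [0.0665, -0.0006, 0.082], [0.0665, -0.0006, 0.0835], [0.0665, -0.0006, 0.0835], [0.0665, -0.0006, 0.0835]]' --dr '[[0, 0, 0], [0, 0, 0], [0, 0, 0], [0, 0, 0], [0, 0, 0], [0, 0, 0], [0, 0, 0], [0, 0, 0], [0, 0, 0], [0, 0, 0], [0, 0, 0], [0, 0, 0], [0, 0, 0]]' --grip '[255, 255, 255, 255, 255, 255, 255, 255, 255, 255, 255, 255, 255]'

```text
time_s: 23.18
position: [0.6161, -0.0966, 0.0497]
eef_rot: [1.0, 0.0, 0.001, 0.0]
contact_force: [0.2, -0.5, -1.6]
gripper_width: 0.0423
```

Run:
```python
from h import *
state()
c=arm.read_camera("scene"); cv2.imwrite("pics/s19.png",cv2.resize(c["img"][110:230,220:420],None,fx=4,fy=4))
c=arm.read_camera("wrist"); cv2.imwrite("pics/w19.png",c["img"])
```

```text
t 23.18 pos [ 0.6161 -0.0966  0.0497] yaw 0.04 z [ 1.1e-03 -4.0e-04 -1.0e+00] F [ 0.2 -0.5 -1.6] w 0.0423 q [ 0.51  0.45 -0.49  1.69  0.24  1.06 -1.63]
```

View pics/s19.png

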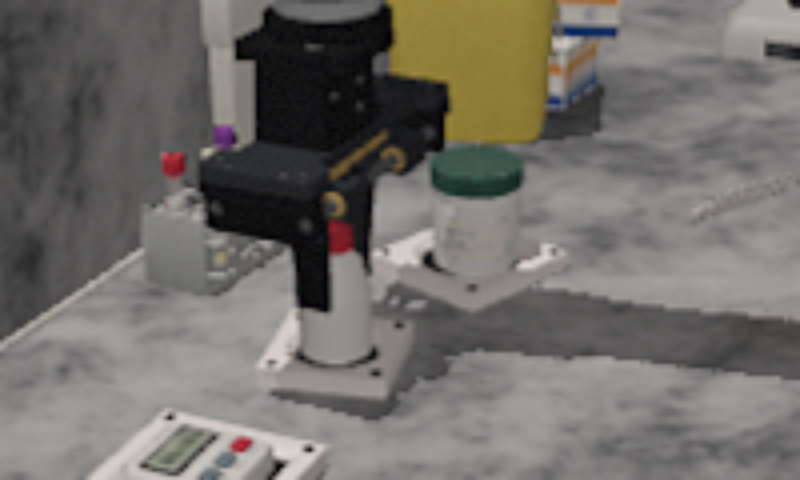

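View pics/w19.png

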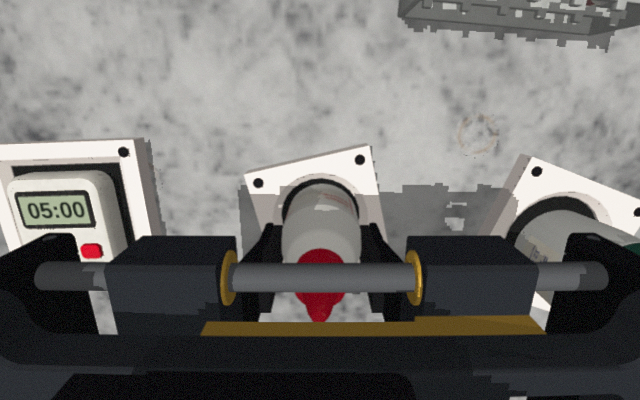

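>>> send_rows --delta_pos '[[-0.0005, 0, 0.001], [-0.0005, 0, 0.002], [-0.0005, 0, 0.002], [-0.0005, 0, 0.002], [-0.0005, 0, 0.002], [-0.0005, 0, 0.002], [-0.0005, 0, 0.002], [-0.0005, 0, 0.002], [-0.0005, 0, 0.002], [-0.0005, 0, 0.002], [-0.0005, 0, -0.01], [-0.0005, 0, -0.03], [-0.0005, 0, -0.06], [-0.0005, 0, -0.095], [-0.0005, 0, -0.13], [-0.005, 0, -0.155], [-0.02, 0, -0.16], [-0.03, 0, -0.16], [-0.03, 0, -0.16], [-0.03, 0, -0.16]]' --dr '[[0, 0, 0], [0, 0, 0], [0, 0, 0], [0, 0, 0], [0, 0, 0], [0, 0, 0], [0, 0, 0], [0, 0, 0], [0, 0, 0], [0, 0, 0], [0, 0, 0], [0, 0, 0], [0, 0, 0], [0, 0, 0], [0, 0, 0], [0, 0, 0], [0, 0, 0], [0, 0, 0], [0, 0, 0], [0, 0, 0]]' --grip '[255, 255, 255, 255, 200, 80, 0, 0, 0, 0, 0, 0, 0, 0, 0, 0, 0, 0, 0, 0]'

```text
time_s: 24.95
position: [0.5848, -0.0967, 0.2084]
eef_rot: [1.0, 0.0, -0.001, 0.0]
contact_force: [0.2, -1.0, -0.3]
gripper_width: 0.087
```

Run:
```python
from h import *
state()
c=arm.read_camera("wrist"); cv2.imwrite("pics/w20.png",c["img"])
im=c["img"].astype(int); m=((im[...,2]>im[...,1]+60)).astype(np.uint8)
k,l,st,ce=cv2.connectedComponentsWithStats(m)
for i in range(1,k):
    if st[i,4]>100: print(st[i],ce[i],at_z(c,ce[i],.095).round(4))
plan((.45,.268,.22),0)
c=arm.read_camera("scene"); cv2.imwrite("pics/s20.png",cv2.resize(c["img"][110:230,220:420],None,fx=4,fy=4))
```

```text
t 24.95 pos [ 0.5848 -0.0967  0.2084] yaw 0.02 z [-1.1e-03 -5.0e-04 -1.0e+00] F [ 0.2 -1.  -0.3] w 0.087 q [ 0.56  0.25 -0.52  1.6   0.13  1.33 -1.55]
[309 137  26  28 558] [321.45878136 150.49462366] [ 0.6162 -0.0977  0.095 ]
[177 154  13   9 104] [183.05769231 158.02884615] [0.6097 0.0245 0.095 ]
t 25.0 pos [ 0.5851 -0.0967  0.208 ] yaw 0.03 z [-0.0015 -0.     -1.    ] F [-0.2 -0.4 -1. ] w 0.0871 q [ 0.56  0.25 -0.52  1.6   0.13  1.33 -1.55]
delta [-0.1349 -0.3647 -0.0118] dr [0.   0.09 0.03]
```

View pics/w20.png

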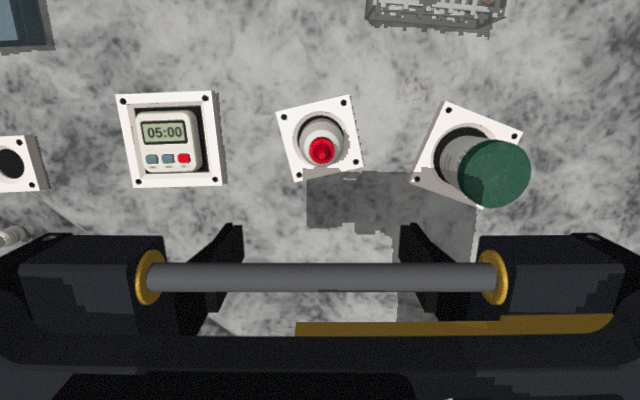

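View pics/s20.png

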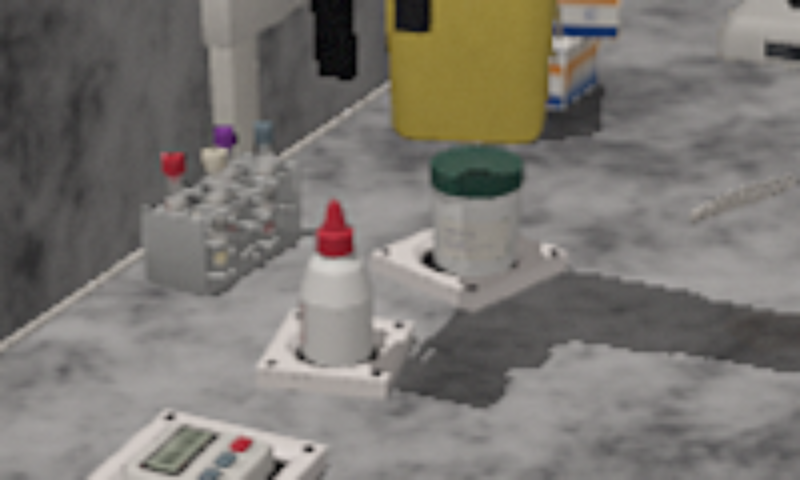

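>>> send_rows --delta_pos '[[-0.006, -0.015, 0], [-0.016, -0.038, 0], [-0.029, -0.07, 0], [-0.042, -0.1, 0], [-0.055, -0.13, 0], [-0.068, -0.16, 0], [-0.081, -0.193, 0], [-0.094, -0.223, 0], [-0.107, -0.254, 0], [-0.12, -0.285, 0], [-0.133, -0.316, 0], [-0.144, -0.342, 0.004], [-0.151, -0.358, 0.008], [-0.153, -0.364, 0.008], [-0.153, -0.364, 0.008], [-0.153, -0.364, 0.008]]' --dr '[[0, 0, 0], [0, 0, -3], [0, 0, -6], [0, 0, -10], [0, 0, -14], [0, 0, -18], [0, 0, -22], [0, 0, -26], [0, 0, -30], [0, 0, -33], [0, 0, -35], [0, 0, -35], [0, 0, -35], [0, 0, -35], [0, 0, -35], [0, 0, -35]]' --grip '[0, 0, 0, 0, 0, 0, 0, 0, 0, 0, 0, 0, 0, 0, 0, 0]'

```text
time_s: 26.38
position: [0.4324, 0.2669, 0.2007]
eef_rot: [0.954, 0.301, -0.0, 0.0]
contact_force: [0.6, -0.4, 0.5]
gripper_width: 0.0871
```

Run:
```python
from h import *
state()
c=arm.read_camera("wrist"); cv2.imwrite("pics/w21.png",c["img"])
for r in arm.cut_out("dropper_centre","wrist")[:4]: print(r["p"],cv2.boundingRect(r["pixels"].astype(np.uint8)))
for r in arm.spot_point("dropper_centre","wrist")[:4]: print(r["p"],np.array(r["point"])*[640,400],at_z(c,np.array(r["point"])*[640,400],.03))
cv2.imwrite("pics/w21c.png",cv2.resize(c["img"][80:260,220:420],None,fx=4,fy=4,interpolation=cv2.INTER_CUBIC)[:600])
```

```text
t 26.38 pos [0.4324 0.2669 0.2007] yaw 35.05 z [-5.e-04 -7.e-04 -1.e+00] F [ 0.6 -0.4  0.5] w 0.0871 q [ 0.23  0.09 -0.87  1.8   0.07  1.28 -1.62]
0.96 (301, 156, 26, 30)
0.96 (307, 213, 34, 50)
0.76 (321, 94, 20, 21)
0.28 (485, 64, 139, 133)
0.97 [310.976 173.   ] [0.42421861 0.27362292 0.03      ]
0.79 [331.904 103.08 ] [0.49633734 0.29752237 0.03      ]
```

View pics/w21.png

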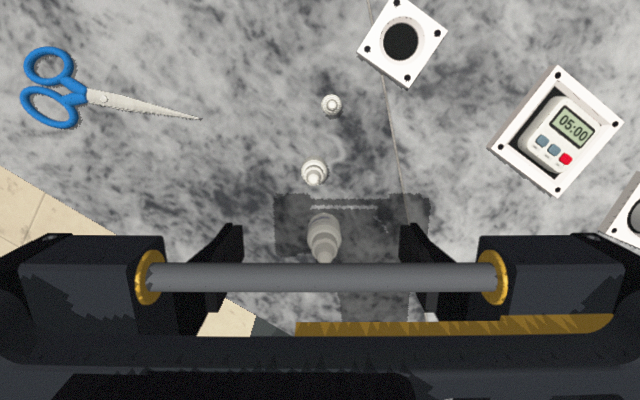

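View pics/w21c.png

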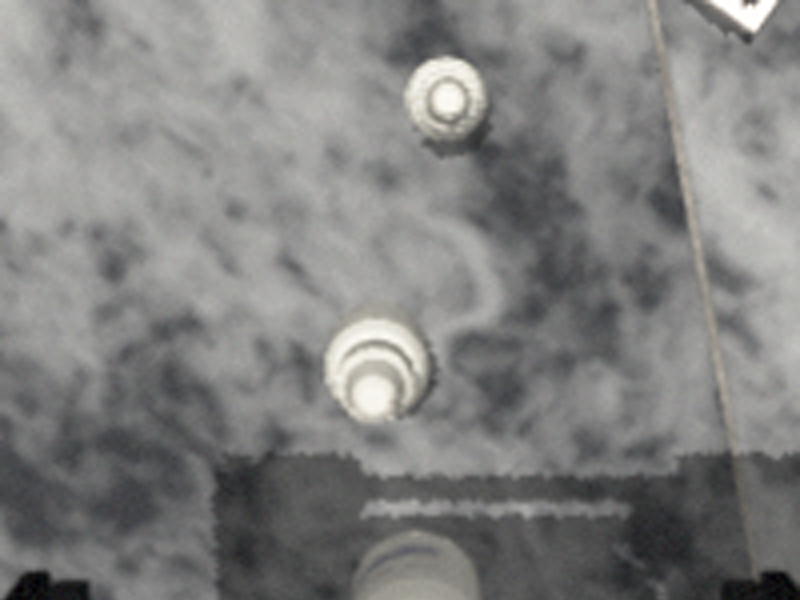

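Run:
```python
from h import *
c=arm.read_camera("wrist")
s,R=state()
for p,z in [((313.7,178.7),.06),((313.7,178.7),.057),((314.4,170),.03),((314.2,171),.03)]:
    X=at_z(c,p,z); print(X.round(4),"tool:",(R.T@(X-s["position"])).round(4))
k=arm.cut_out("dropper_centre","wrist")[0]["pixels"].astype(np.uint8)
ct,_=cv2.findContours(k,0,cv2.CHAIN_APPROX_NONE); ct=max(ct,key=cv2.contourArea)[:,0,:].astype(float)
# far half of outline = foot/body edge
print(cv2.minEnclosingCircle((np.array([at_z(c,p,.02)[:2] for p in ct if p[1]<172])*1000).astype(np.float32)))
# model fit: project bottle body circles at z=0,.03 
for X in [(.427,.270),(.429,.270),(.431,.270)]:
    P=np.array([proj(c,(X[0]+.014*np.cos(a),X[1]+.014*np.sin(a),z)) for a in np.linspace(0,6.28,60) for z in (0,.03)]); print(X,P.min(0).round(1),P.max(0).round(1),proj(c,(*X,.06)).round(1))
print(ct.min(0),ct.max(0))
```

```text
t 26.58 pos [0.4332 0.2659 0.201 ] yaw 34.88 z [ 0.e+00 -4.e-04 -1.e+00] F [0.3 0.9 0.2] w 0.087 q [ 0.23  0.09 -0.87  1.8   0.07  1.28 -1.62]
[0.4284 0.2705 0.06  ] tool: [-0.0014 -0.0066  0.141 ]
[0.4277 0.2701 0.057 ] tool: [-0.0021 -0.0067  0.144 ]
[0.43   0.2715 0.03  ] tool: [ 0.0005 -0.0065  0.171 ]
[0.4289 0.271  0.03  ] tool: [-0.0006 -0.0067  0.171 ]
((428.2452087402344, 274.43487548828125), 14.325170516967773)
(0.427, 0.27) [301.  155.1] [327.  185.5] [313.4 180.1]
(0.429, 0.27) [302.  153.7] [328. 184.] [314.5 178.5]
(0.431, 0.27) [303.  152.3] [329.1 182.6] [315.7 176.9]
[299. 156.] [324. 185.]
```

>>> send_rows --delta_pos '[[-0.001, -0.004, 0.02], [-0.001, -0.0066, 0.05], [-0.001, -0.0066, 0.085], [-0.001, -0.0066, 0.115], [-0.001, -0.0066, 0.145], [-0.001, -0.0066, 0.167], [-0.001, -0.0066, 0.182], [-0.001, -0.0066, 0.189], [-0.001, -0.0066, 0.189], [-0.001, -0.0066, 0.189]]' --dr '[[0, 0, 0], [0, 0, 0], [0, 0, 0], [0, 0, 0], [0, 0, 0], [0, 0, 0], [0, 0, 0], [0, 0, 0], [0, 0, 0], [0, 0, 0]]' --grip '[0, 0, 0, 0, 0, 0, 0, 0, 0, 0]'

```text
time_s: 27.47
position: [0.4283, 0.2722, 0.0125]
eef_rot: [0.954, 0.301, 0.0, -0.0]
contact_force: [-1.0, -0.3, 1.4]
gripper_width: 0.0868
```

Run:
```python
from h import *
state()
c=arm.read_camera("wrist"); cv2.imwrite("pics/w22.png",c["img"])
```

```text
t 27.47 pos [0.4283 0.2722 0.0125] yaw 35.0 z [ 3.e-04  3.e-04 -1.e+00] F [-1.  -0.3  1.4] w 0.0868 q [ 0.11  0.34 -0.81  1.99  0.31  0.93 -1.82]
```

View pics/w22.png

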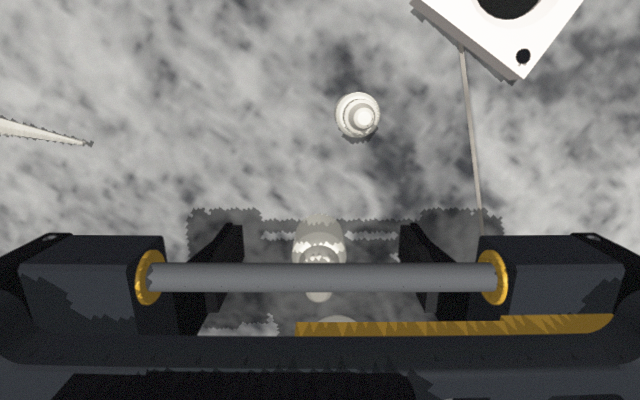

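>>> send_rows --delta_pos '[[0, 0, 0.0005], [0, 0, 0.0005], [0, 0, 0.0005], [0, 0, 0.0005], [0, 0, 0.0005], [0, 0, 0.0005], [0, 0, 0.0005], [0, 0, 0.0005], [0, 0, 0.0005], [0, 0, 0.0005], [0, 0, 0.0005], [0, 0, 0.0005], [0, 0, -0.005], [0, 0, -0.015], [0, 0, -0.03], [0, 0, -0.03], [0, 0, -0.03]]' --dr '[[0, 0, 0], [0, 0, 0], [0, 0, 0], [0, 0, 0], [0, 0, 0], [0, 0, 0], [0, 0, 0], [0, 0, 0], [0, 0, 0], [0, 0, 0], [0, 0, 0], [0, 0, 0], [0, 0, 0], [0, 0, 0], [0, 0, 0], [0, 0, 0], [0, 0, 0]]' --grip '[50, 100, 130, 150, 160, 170, 180, 255, 255, 255, 255, 255, 255, 255, 255, 255, 255]' --force 15

```text
time_s: 28.93
position: [0.4288, 0.2727, 0.0432]
eef_rot: [0.954, 0.301, 0.001, 0.0]
contact_force: [0.1, -0.1, -0.3]
gripper_width: 0.027
```

Run:
```python
from h import *
state()
c=arm.read_camera("wrist"); cv2.imwrite("pics/w23.png",c["img"])
c=arm.read_camera("scene"); cv2.imwrite("pics/s23.png",cv2.resize(c["img"][220:340,200:400],None,fx=4,fy=4))
```

```text
t 28.93 pos [0.4288 0.2727 0.0432] yaw 35.03 z [ 2.7e-03  7.0e-04 -1.0e+00] F [ 0.1 -0.1 -0.3] w 0.027 q [ 0.14  0.29 -0.84  1.97  0.26  0.98 -1.79]
```

View pics/w23.png

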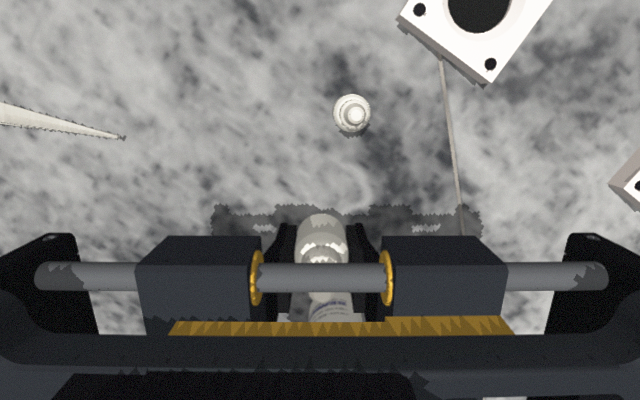

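View pics/s23.png

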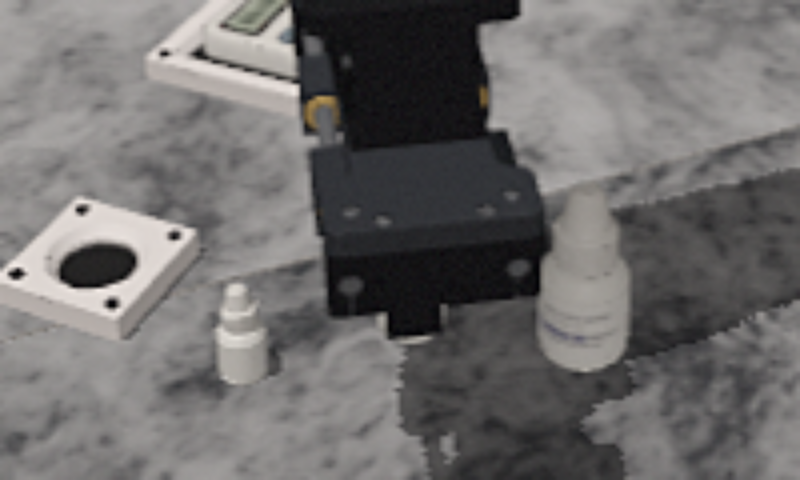

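>>> send_rows --delta_pos '[[0, 0, -0.015], [0.002, 0.003, -0.04], [0.008, 0.01, -0.065], [0.018, 0.024, -0.08], [0.03, 0.04, -0.087], [0.043, 0.057, -0.087], [0.055, 0.073, -0.087], [0.063, 0.084, -0.087], [0.0665, 0.088, -0.087], [0.0665, 0.088, -0.087], [0.0665, 0.088, -0.087]]' --dr '[[0, 0, 0], [0, 0, 0], [0, 0, 0], [0, 0, 0], [0, 0, 0], [0, 0, 0], [0, 0, 0], [0, 0, 0], [0, 0, 0], [0, 0, 0], [0, 0, 0]]' --grip '[255, 255, 255, 255, 255, 255, 255, 255, 255, 255, 255]'

```text
time_s: 29.95
position: [0.5315, 0.239, 0.1284]
eef_rot: [0.953, 0.302, -0.001, -0.0]
contact_force: [-0.0, 1.5, -0.5]
gripper_width: 0.0272
```

Run:
```python
from h import *
s,R=state()
c=arm.read_camera("wrist"); cv2.imwrite("pics/w24.png",c["img"])
for r in arm.spot_point("block_small_seat","wrist")[:2]: 
    p=np.array(r["point"])*[640,400]; print(r["p"],p,at_z(c,p,.005)); st,P=dark(c,p,.005); ce,rad=cv2.minEnclosingCircle(P.astype(np.float32)); print(ce,rad, R.T@(np.array([ce[0]/1e3,ce[1]/1e3,.0])-s["position"]))
# held dropper tip location
cv2.imwrite("pics/w24c.png",cv2.resize(c["img"][190:340,250:400],None,fx=4,fy=4,interpolation=cv2.INTER_CUBIC))
```

```text
t 29.95 pos [0.5315 0.239  0.1284] yaw 35.1 z [-2.e-03  2.e-04 -1.e+00] F [-0.   1.5 -0.5] w 0.0272 q [ 0.2   0.35 -0.8   1.72  0.26  1.19 -1.63]
0.71 [320.384 106.4  ] [0.58709856 0.2783551  0.005     ]
(587.1427001953125, 274.73577880859375) 17.94979476928711 [0.06627918 0.00293345 0.12827889]
```

View pics/w24.png

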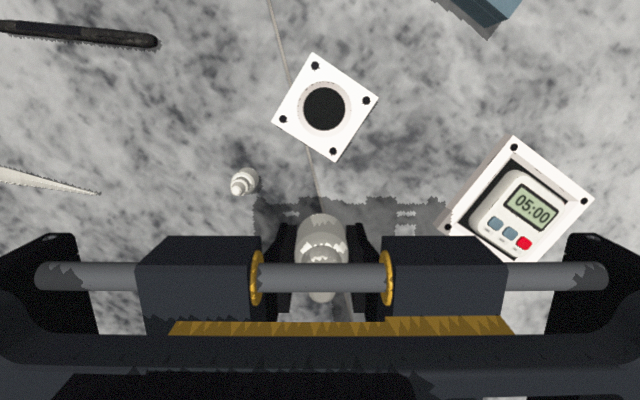

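View pics/w24c.png

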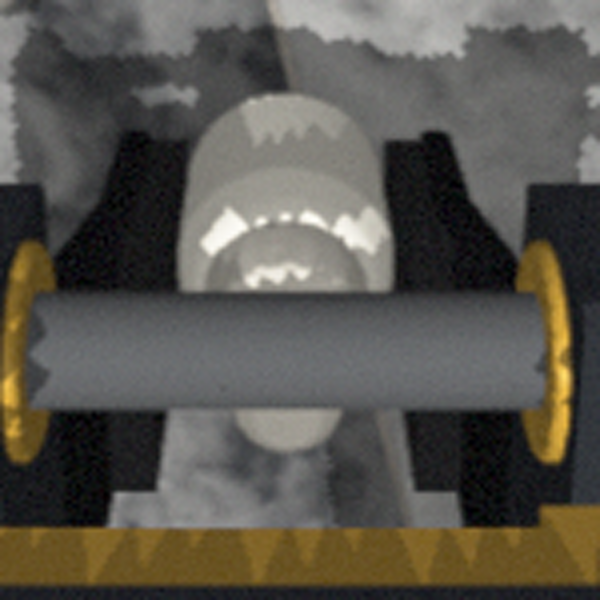

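Run:
```python
from h import *
s,R=state(); c=arm.read_camera("wrist"); p0=s["position"]
for d in (-.004,-.002,0,.002):
    o=p0+R@np.array([d,0,.012]) # underside 12mm beyond TCP
    top=[proj(c,o+R@np.array([.014*np.cos(a),.014*np.sin(a),-h])) for a in np.linspace(0,6.28,72) for h in (0,.03)]
    print(d,"far edge row",np.min(top,0)[1].round(1),"tip",proj(c,o+R@np.array([0,0,-.06])).round(1),"cols",np.min(top,0)[0].round(1),np.max(top,0)[0].round(1))
print(R.T@(np.array([.5871,.2750,.0165])-p0))
```

```text
t 30.05 pos [0.5313 0.2394 0.1288] yaw 35.16 z [-1.e-03 -1.e-04 -1.e+00] F [-0.9 -0.1 -0.8] w 0.0268 q [ 0.2   0.34 -0.8   1.72  0.26  1.19 -1.63]
-0.004 far edge row 215.2 tip [320.3 298.1] cols 292.9 347.9
-0.002 far edge row 212.0 tip [320.3 294. ] cols 292.8 348.0
0 far edge row 208.8 tip [320.3 289.9] cols 292.7 348.1
0.002 far edge row 205.6 tip [320.3 285.7] cols 292.6 348.2
[0.06626481 0.00307496 0.11225451]
```

>>> send_rows --delta_pos '[[0.01, 0, 0], [0.03, 0.001, 0.003], [0.05, 0.002, 0.012], [0.063, 0.0023, 0.03], [0.0683, 0.0023, 0.05], [0.0683, 0.0023, 0.066], [0.0683, 0.0023, 0.078], [0.0683, 0.0023, 0.086], [0.0683, 0.0023, 0.09], [0.0683, 0.0023, 0.09], [0.0683, 0.0023, 0.09]]' --dr '[[0, 0, 0], [0, 0, 0], [0, 0, 0], [0, 0, 0], [0, 0, 0], [0, 0, 0], [0, 0, 0], [0, 0, 0], [0, 0, 0], [0, 0, 0], [0, 0, 0]]' --grip '[255, 255, 255, 255, 255, 255, 255, 255, 255, 255, 255]'

```text
time_s: 31.02
position: [0.5904, 0.2759, 0.0398]
eef_rot: [0.954, 0.301, 0.001, 0.0]
contact_force: [0.1, -0.5, 1.0]
gripper_width: 0.0272
```

Run:
```python
from h import *
s,R=state()
c=arm.read_camera("wrist"); cv2.imwrite("pics/w25.png",c["img"])
print(R.T@(np.array([.5871,.2750,.017])-s["position"]))
c=arm.read_camera("scene"); cv2.imwrite("pics/s25.png",cv2.resize(c["img"][220:340,150:350],None,fx=4,fy=4))
```

```text
t 31.02 pos [0.5904 0.2759 0.0398] yaw 35.04 z [ 1.1e-03  3.0e-04 -1.0e+00] F [ 0.1 -0.5  1. ] w 0.0272 q [ 0.07  0.58 -0.72  1.62  0.42  1.11 -1.72]
[-0.00321626 -0.00114921  0.02277107]
```

View pics/w25.png

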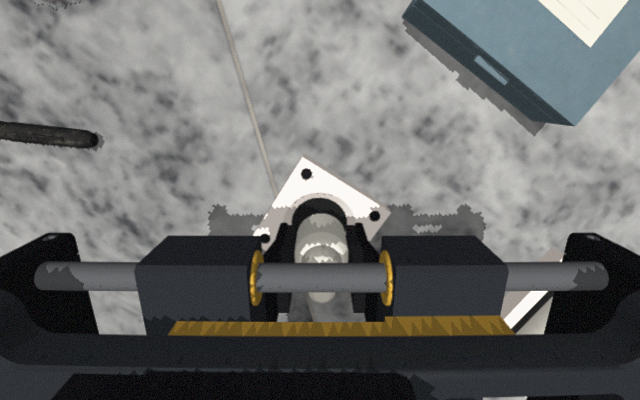

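View pics/s25.png

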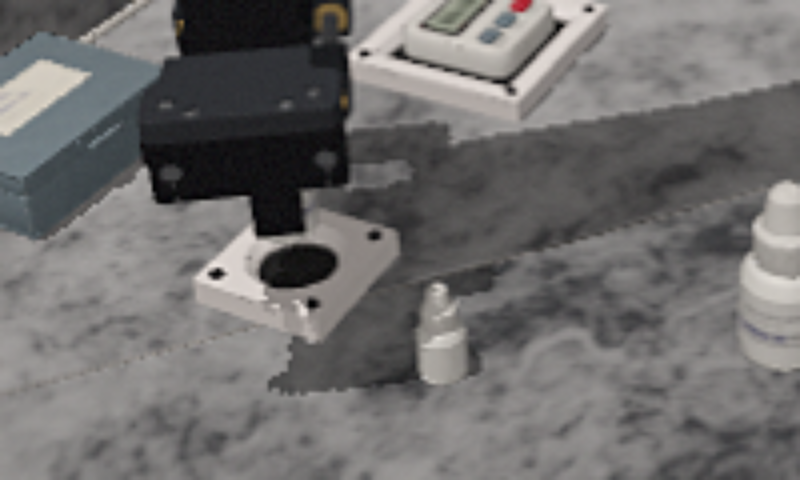

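Run:
```python
from h import *
s,R=state(); c=arm.read_camera("scene"); f=lambda X:((proj(c,X)-[150,220])*4).round(0)
p=s["position"]
print("tcp",f(p),"under",f(p+R@np.array([-.002,0,.012])),"finger",f(p+R@np.array([0,-.02,0])),"seat",f((.5871,.275,.005)),"block corner mouth",f((.5871,.275,.013)))
w=arm.read_camera("wrist"); g=lambda X:proj(w,X).round(1)
print(g((.5871,.275,.005)),[g((.5871+.0185*a,.275+.0185*b,.005)) for a,b in [(.819,.574),(-.819,-.574),(.574,-.819),(-.574,.819)]], "under",g(p+R@np.array([-.002,0,.012])))
```

```text
t 31.12 pos [0.5907 0.276  0.0403] yaw 35.03 z [ 1.9e-03  6.0e-04 -1.0e+00] F [-0.3 -0.7 -1.1] w 0.0272 q [ 0.07  0.57 -0.72  1.62  0.41  1.11 -1.72]
tcp [279. 204.] under [286. 225.] finger [277. 232.] seat [296. 267.] block corner mouth [294. 253.]
[318.5 221.6] [array([318.5, 195.2]), array([318.6, 246.8]), array([346.2, 221.6]), array([290.9, 221.7])] under [320.4 234. ]
```

Run:
```python
import cv2
im=cv2.imread("pics/w25.png"); cv2.imwrite("pics/w25c.png",cv2.resize(im[150:320,230:430],None,fx=4,fy=3.5,interpolation=cv2.INTER_CUBIC))
im=cv2.imread("pics/s25.png"); cv2.imwrite("pics/s25c.png",cv2.resize(im[100:360,150:450],None,fx=2.3,fy=2.3))
```

```text
(no output)
```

View pics/w25c.png

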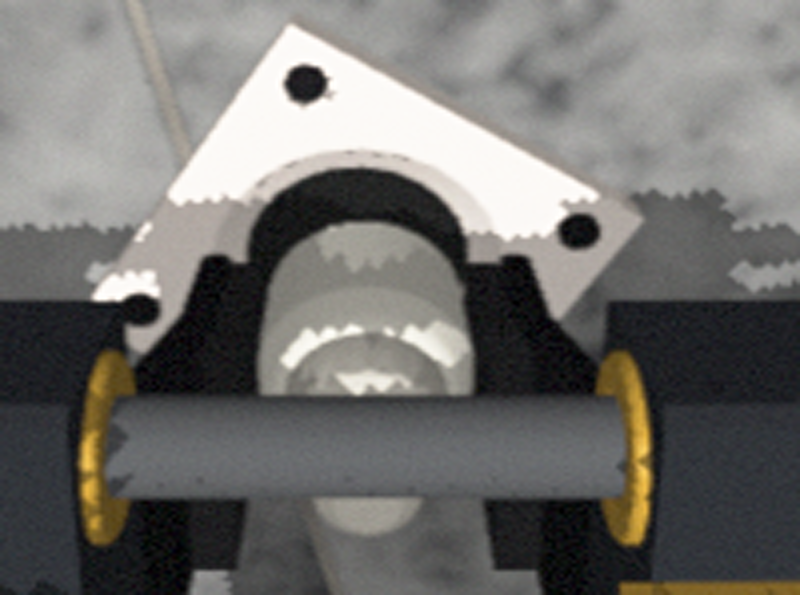

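View pics/s25c.png

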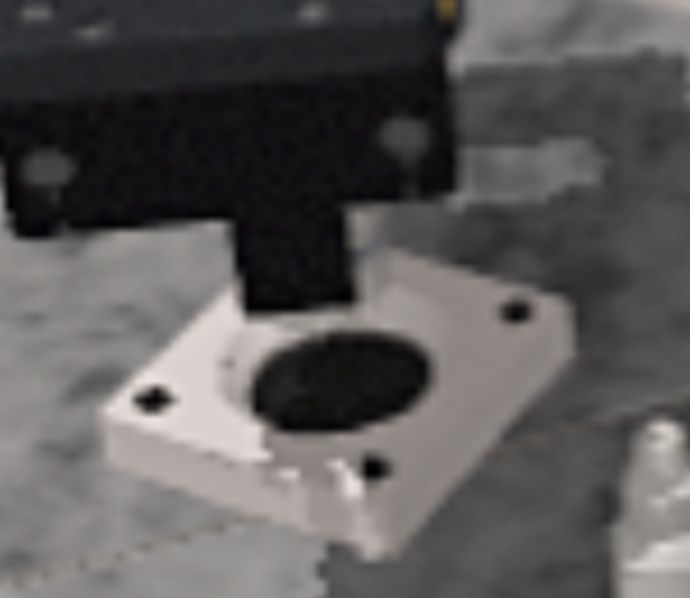

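>>> send_rows --delta_pos '[[-0.001, -0.001, 0.006], [-0.001, -0.001, 0.012], [-0.001, -0.001, 0.017], [-0.001, -0.001, 0.021], [-0.001, -0.001, 0.0225], [-0.001, -0.001, 0.0225], [-0.001, -0.001, 0.0225]]' --dr '[[0, 0, 0], [0, 0, 0], [0, 0, 0], [0, 0, 0], [0, 0, 0], [0, 0, 0], [0, 0, 0]]' --grip '[255, 255, 255, 255, 255, 255, 255]'

```text
time_s: 31.8
position: [0.5883, 0.2758, 0.0164]
eef_rot: [0.954, 0.301, -0.0, 0.0]
contact_force: [-0.6, -0.2, 2.2]
gripper_width: 0.0271
```

Run:
```python
from h import *
s,R=state()
c=arm.read_camera("wrist"); cv2.imwrite("pics/w26.png",c["img"][100:340,160:480].repeat(2,0).repeat(2,1))
c=arm.read_camera("scene"); cv2.imwrite("pics/s26.png",cv2.resize(c["img"][220:340,150:350],None,fx=4,fy=4))
state()
```

```text
t 31.8 pos [0.5883 0.2758 0.0164] yaw 35.05 z [-6.e-04 -5.e-04 -1.e+00] F [-0.6 -0.2  2.2] w 0.0271 q [ 0.06  0.6  -0.71  1.64  0.43  1.07 -1.74]
t 31.9 pos [0.5884 0.2759 0.0165] yaw 35.05 z [-4.e-04 -4.e-04 -1.e+00] F [-1.4 -1.1  1.4] w 0.0274 q [ 0.06  0.6  -0.71  1.64  0.43  1.07 -1.74]
```

View pics/w26.png

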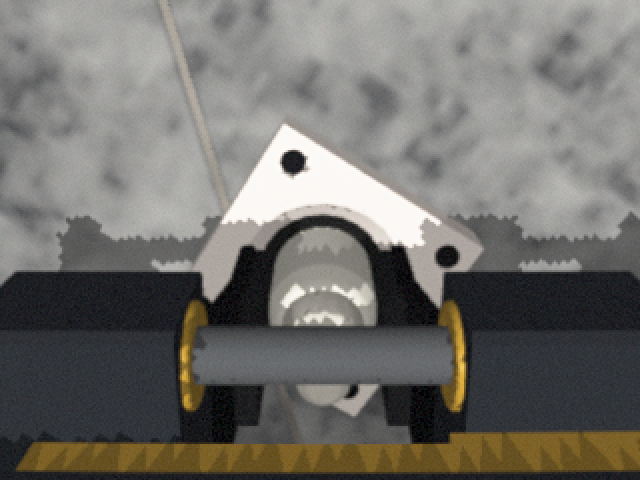

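View pics/s26.png

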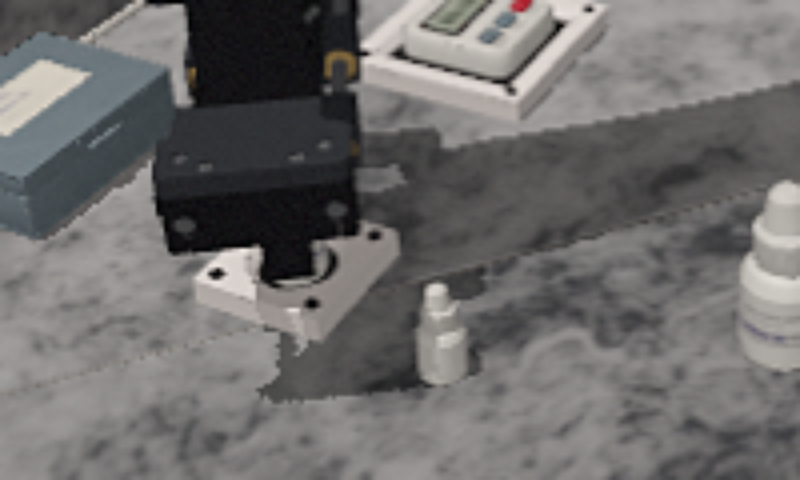

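>>> send_rows --delta_pos '[[0, 0, 0], [0, 0, 0], [0, 0, 0], [0, 0, 0], [0, 0, 0], [0, 0, 0], [0, 0, 0], [0, 0, -0.01], [0, 0, -0.03], [0, 0, -0.06], [0, 0, -0.095], [0, 0, -0.13], [0, 0, -0.155], [-0.015, 0, -0.165], [-0.035, 0, -0.165], [-0.05, 0, -0.165], [-0.05, 0, -0.165], [-0.05, 0, -0.165]]' --dr '[[0, 0, 0], [0, 0, 0], [0, 0, 0], [0, 0, 0], [0, 0, 0], [0, 0, 0], [0, 0, 0], [0, 0, 0], [0, 0, 0], [0, 0, 0], [0, 0, 0], [0, 0, 0], [0, 0, 0], [0, 0, 0], [0, 0, 0], [0, 0, 0], [0, 0, 0], [0, 0, 0]]' --grip '[160, 140, 110, 60, 0, 0, 0, 0, 0, 0, 0, 0, 0, 0, 0, 0, 0, 0]'

```text
time_s: 33.4
position: [0.5478, 0.2469, 0.1825]
eef_rot: [0.954, 0.301, 0.001, 0.001]
contact_force: [0.7, -0.0, -0.5]
gripper_width: 0.087
```

Run:
```python
from h import *
s,R=state()
c=arm.read_camera("wrist"); cv2.imwrite("pics/w27.png",c["img"])
for r in arm.cut_out("dropper_centre","wrist")[:4]: print(r["p"],cv2.boundingRect(r["pixels"].astype(np.uint8)))
for r in arm.spot_point("dropper_centre","wrist")[:3]: print(r["p"],at_z(c,np.array(r["point"])*[640,400],.035))
c=arm.read_camera("scene"); cv2.imwrite("pics/s27.png",c["img"]);cv2.imwrite("pics/s27c.png",cv2.resize(c["img"][220:340,150:350],None,fx=4,fy=4))
cv2.imwrite("pics/s27d.png",cv2.resize(c["img"][130:250,220:420],None,fx=4,fy=4))
```

```text
t 33.4 pos [0.5478 0.2469 0.1825] yaw 35.02 z [ 1.9e-03 -5.0e-04 -1.0e+00] F [ 0.7 -0.  -0.5] w 0.087 q [ 0.19  0.34 -0.81  1.61  0.25  1.3  -1.61]
0.86 (306, 111, 29, 31)
0.7 (234, 291, 38, 47)
0.57 (244, 173, 21, 25)
0.55 (443, 176, 79, 69)
0.64 [0.58866196 0.27877544 0.035     ]
0.61 [0.49882529 0.29586696 0.035     ]
0.59 [0.36326682 0.2209354  0.035     ]
```

View pics/w27.png

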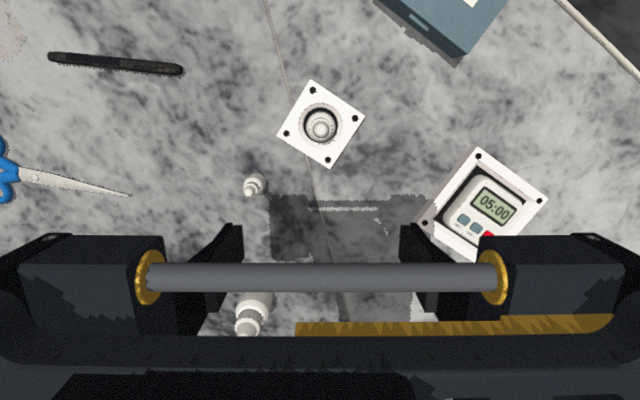

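View pics/s27c.png

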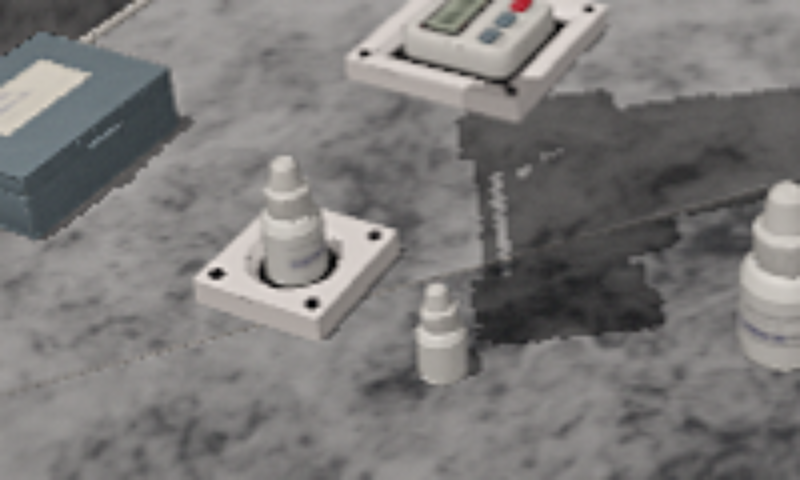

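View pics/s27d.png

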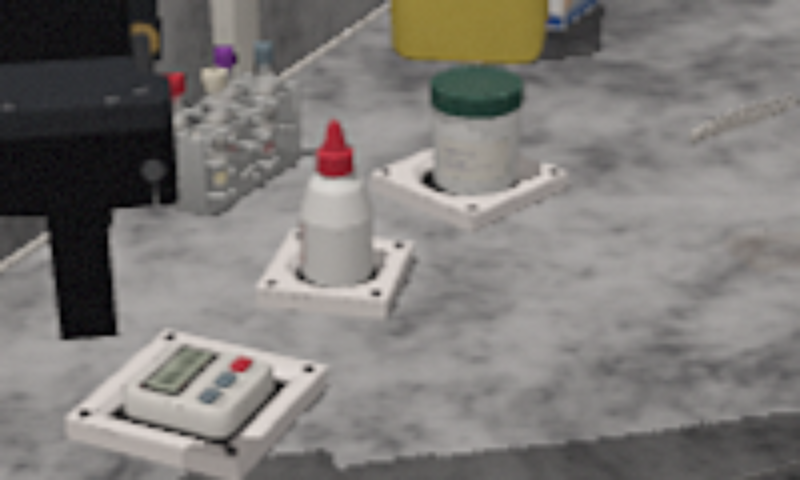

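Run:
```python
from h import *
for cam,box in (("scene",(150,120,420,320)),("top",(215,150,450,205))):
    c=arm.read_camera(cam); f=4; x0,y0,x1,y1=box; f=800/(x1-x0) if cam=="top" else 2.9
    im=cv2.resize(c["img"][y0:y1,x0:x1],None,fx=f,fy=f,interpolation=cv2.INTER_CUBIC)
    def circ(x,y,z,r,col):
        P=np.array([proj(c,(x+r*np.cos(a),y+r*np.sin(a),z)) for a in np.linspace(0,6.283,60)])
        cv2.polylines(im,[((P-[x0,y0]+.5)*f).astype(int)],True,col,1)
    for col,dz in (((0,0,255),0),):
        circ(.5914,-.2633,.083,.0325,col);circ(.5914,-.2633,.067,.0325,col);circ(.5914,-.2633,.005,.0285,col)
        circ(.6158,-.0975,.005,.023,col);circ(.6158,-.0975,.065,.023,col);circ(.6158,-.0975,.111,.002,col)
        circ(.5871,.2755,.005,.014,col);circ(.5871,.2755,.035,.014,col);circ(.5871,.2755,.065,.002,col)
    cv2.imwrite(f"pics/ov_{cam}.png",im)
```

```text
(no output)
```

View pics/ov_scene.png

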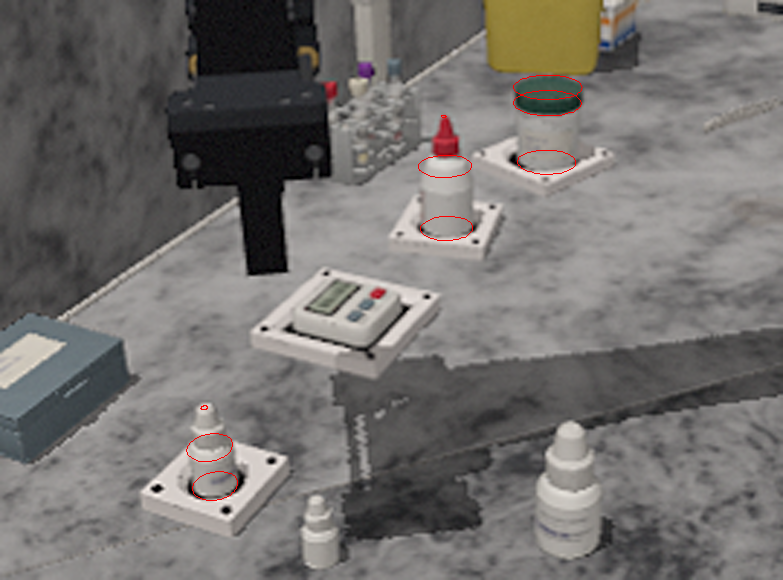

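View pics/ov_top.png

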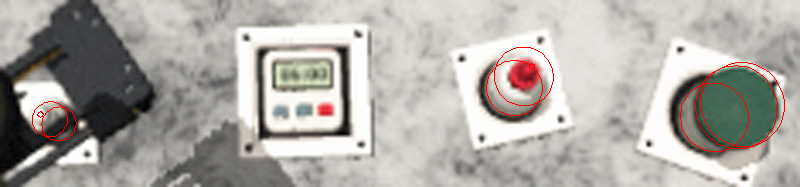

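Run:
```python
from h import *
state(); print(arm.sign_off())
```

```text
t 33.7 pos [0.5479 0.2477 0.1813] yaw 35.06 z [-5.e-04  6.e-04 -1.e+00] F [-0.4 -0.4 -0.2] w 0.0871 q [ 0.19  0.34 -0.81  1.61  0.25  1.3  -1.61]
the job is handed in; nothing more can be done
None
```

All four items are in their recesses and the job is handed in at 33.7 s. The timer lies display up in the square block. The jar, the squeeze bottle and the middle-sized dropper bottle stand in the large, medium and small round blocks.

Final checks:
- **Position:** Wrist-camera offsets from the recess centres are about 1 mm for the timer and the bottle, and about 3.5 mm for the jar, which has a 10 mm limit. The dropper's outline fits the recess estimate within a couple of mm.
- **Seating:** Drawing the expected seated, upright outlines of the three containers over the final scene picture agreed to about a pixel, with no tilt visible. The timer's outline, checked the same way in the wrist picture after placing, also agreed.
- **Arm and bystanders:** The gripper ended open and clear, with no contact force beyond sensor noise. The slide box and tube rack were not touched.

Two measurements disagreed:
- **Top camera:** It read about 2–4 mm higher in y than the wrist camera for most things, so I used the wrist values.
- **Gripper width:** The gripper closed to a narrower width than the stated sizes: 62.6 mm on the jar (65 mm lid), 42 mm on the bottle (46 mm) and 27 mm on the dropper (28 mm). The grips held without slipping.

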